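# Send the electrode cases out through the transfer drawer

### The job

The electrode cases on the bench must go out through the glovebox's transfer drawer: pull the drawer's locking knob up, turn it and let it snap into its parked notch, slide the drawer right out, and stack every case lying flat in one square, aligned pile in the middle of the drawer's mat, long sides along the drawer. Then slide the drawer fully home and put the knob back in its locking notch, so that its pin has dropped fully in and holds the drawer. Leave everything else on the bench where it stands.

Things in the scene. Friction and masses are not known exactly. Their poses are not given: they have to be found in the camera images.
- drawer_unit: White housing of the transfer drawer, fixed to the bench: 216 mm wide, 215 mm deep, 85 mm high, clear roof, 78 mm of free height under it; a steel wall flange 300 mm wide and 100 mm high stands at its back. Origin: on the bench, middle of the front face; x points into the housing, y to the left, z up.
- pile_mark (a point): Middle of the drawer's floor mat, on its top, 14 mm above the bench, 70 mm behind the back of the drawer front. Moves with the drawer; axes as drawer_unit. Black rubber mat, 100 mm (x) by 78 mm, flush on a steel tray 188 mm wide with lips 5 mm high. Drawer front: aluminium plate 10 mm thick, 210 mm wide, top 78 mm above the bench; shut, its back meets the housing's front.
- drawer_handle (a point): Middle of the drawer's dark steel bar handle: a round bar 10 mm thick and 90 mm long, parallel to the drawer front, its axis 40 mm in front of it and 56 mm above the bench. Axes as drawer_unit. It can be pinched from above.
- drawer (a joint): How far the drawer is out (towards -x of drawer_unit), m: 0 fully home, 0.16 fully out. It slides against about 2 N of friction and stays where it is left. While the plunger pin is down in the drawer's keeper it can move no more than about 2 mm.
- knob_grip (a point): Middle of the black T-bar knob of the spring plunger that locks the drawer, on the roof 30 mm behind the front face and 85 mm right of the middle (-y). T-bar 44 mm long (own y), 14 mm thick (own x, grip it this way), 18 mm high; the point is 124 mm above the bench, 39 mm above the roof with the pin down. It rises and turns with the knob. A fixed steel collar round its shaft stands 14 mm above the roof.
- plunger_lift (a joint): How far knob and pin are pulled up, m: 0 pin fully down (locked), about 0.007 resting in the parked notch (pin clear of the drawer), over 0.0095 to pass the ridge between the notches, 0.013 the stop. A spring pushes it down with 6 N at the bottom, 10 N at the top; it drops by itself when let go. With the drawer not fully home the pin lands on the keeper and cannot drop to 0.
- plunger_turn (a joint): Angle of the knob about its upright axis, rad, growing anticlockwise seen from above: 0 in the deep locking notch (T-bar parallel to the drawer front; about 0.1 of play), 1.31 in the shallow parked notch (75 degrees on; stop at 1.36). The ridge between stops it unless the knob is pulled up; to leave the parked notch it is lifted about 3 mm.
- case_1: Flat electrode case: grey rigid box with a clear lid, six black discs inside, 80 mm (own x) by 58 mm (own y) by 11 mm high, about 60 g. Origin: centre of its underside; z up. Three to five such cases lie about the bench, all alike; this one may be absent.
- case_2: Flat electrode case: grey rigid box with a clear lid, six black discs inside, 80 mm (own x) by 58 mm (own y) by 11 mm high, about 60 g. Origin: centre of its underside; z up. Three to five such cases lie about the bench, all alike; this one may be absent.
- case_3: Flat electrode case: grey rigid box with a clear lid, six black discs inside, 80 mm (own x) by 58 mm (own y) by 11 mm high, about 60 g. Origin: centre of its underside; z up. Three to five such cases lie about the bench, all alike; this one may be absent.
- case_4: Flat electrode case: grey rigid box with a clear lid, six black discs inside, 80 mm (own x) by 58 mm (own y) by 11 mm high, about 60 g. Origin: centre of its underside; z up. Three to five such cases lie about the bench, all alike; this one may be absent.
- case_5: Flat electrode case: grey rigid box with a clear lid, six black discs inside, 80 mm (own x) by 58 mm (own y) by 11 mm high, about 60 g. Origin: centre of its underside; z up. Three to five such cases lie about the bench, all alike; this one may be absent.
- dish: Round glass petri dish, 62 mm across, 14 mm high, lying among the cases; not to be moved. Origin: centre of its underside.
- jar: Small glass jar with a blue cap, 50 mm across, 56 mm high; not to be moved. Origin: centre of its underside.
- vial_a: Glass vial with a white cap, 24 mm across, 45 mm high, standing at the left; not to be moved. Origin: centre of its underside.
- vial_b: Glass vial with a white cap, 24 mm across, 45 mm high, standing at the right; not to be moved. Origin: centre of its underside.
Mind the look-alikes: they are no part of the job. Leave any blue, purple or red look-alike of the case_3 alone.

How it is judged (in metres and radians):
On the way, in this order (a step that is already met when the one before it is completed fails the run):
1. the knob is turned and sits in its parked notch (value of joint plunger_turn above 1.15 rad and value of joint plunger_lift between 0.005 and 0.0085 m), for 0.2 s.
2. the drawer is slid out (value of joint drawer above 0.14 m), for 0.2 s.
3. every case lies in one aligned pile on the mat of the open drawer, let go (x of case_1 in the frame of pile_mark between -0.015 and 0.015 m and y of case_1 in the frame of pile_mark between -0.015 and 0.015 m and z of case_1 in the frame of pile_mark between -0.003 and 0.047 m and angle between each of case_1, case_2, case_3, case_4, case_5's own z axis and vertical below 0.06 rad and angle between the x axis of each of case_1, case_2, case_3, case_4, case_5 and the x axis of pile_mark, either way round below 0.14 rad and linear speed of each of case_1, case_2, case_3, case_4, case_5 below 0.03 m/s and contact force between the fingers and case_1 below 0.5 N and x of case_2 in the frame of pile_mark between -0.015 and 0.015 m and y of case_2 in the frame of pile_mark between -0.015 and 0.015 m and z of case_2 in the frame of pile_mark between -0.003 and 0.047 m and contact force between the fingers and case_2 below 0.5 N and x of case_3 in the frame of pile_mark between -0.015 and 0.015 m and y of case_3 in the frame of pile_mark between -0.015 and 0.015 m and z of case_3 in the frame of pile_mark between -0.003 and 0.047 m and contact force between the fingers and case_3 below 0.5 N and x of case_4 in the frame of pile_mark between -0.015 and 0.015 m and y of case_4 in the frame of pile_mark between -0.015 and 0.015 m and z of case_4 in the frame of pile_mark between -0.003 and 0.047 m and contact force between the fingers and case_4 below 0.5 N and x of case_5 in the frame of pile_mark between -0.015 and 0.015 m and y of case_5 in the frame of pile_mark between -0.015 and 0.015 m and z of case_5 in the frame of pile_mark between -0.003 and 0.047 m and contact force between the fingers and case_5 below 0.5 N and horizontal distance between case_1 and case_2 below 0.007 m and horizontal distance between each of case_1, case_2 and case_3 below 0.007 m and horizontal distance between each of case_1, case_2, case_3 and case_4 below 0.007 m and horizontal distance between each of case_1, case_2, case_3, case_4 and case_5 below 0.007 m and value of joint drawer above 0.1 m), for 0.3 s.
4. the drawer is fully home (value of joint drawer below 0.004 m), for 0.2 s.
At the end, for the whole second after the job is handed in: Drawer home within 4 mm, knob in its locking notch with the pin down within 1.5 mm. Every case lies flat in one pile in the drawer, let go and at rest: within 15 mm of the mat's centre each way, square within 8 degrees, any two cases' centres within 7 mm in plan (x of case_1 in the frame of pile_mark between -0.015 and 0.015 m and y of case_1 in the frame of pile_mark between -0.015 and 0.015 m and z of case_1 in the frame of pile_mark between -0.003 and 0.047 m and angle between each of case_1, case_2, case_3, case_4, case_5's own z axis and vertical below 0.06 rad and angle between the x axis of each of case_1, case_2, case_3, case_4, case_5 and the x axis of pile_mark, either way round below 0.14 rad and linear speed of each of case_1, case_2, case_3, case_4, case_5 below 0.03 m/s and contact force between the fingers and case_1 below 0.5 N and x of case_2 in the frame of pile_mark between -0.015 and 0.015 m and y of case_2 in the frame of pile_mark between -0.015 and 0.015 m and z of case_2 in the frame of pile_mark between -0.003 and 0.047 m and contact force between the fingers and case_2 below 0.5 N and x of case_3 in the frame of pile_mark between -0.015 and 0.015 m and y of case_3 in the frame of pile_mark between -0.015 and 0.015 m and z of case_3 in the frame of pile_mark between -0.003 and 0.047 m and contact force between the fingers and case_3 below 0.5 N and x of case_4 in the frame of pile_mark between -0.015 and 0.015 m and y of case_4 in the frame of pile_mark between -0.015 and 0.015 m and z of case_4 in the frame of pile_mark between -0.003 and 0.047 m and contact force between the fingers and case_4 below 0.5 N and x of case_5 in the frame of pile_mark between -0.015 and 0.015 m and y of case_5 in the frame of pile_mark between -0.015 and 0.015 m and z of case_5 in the frame of pile_mark between -0.003 and 0.047 m and contact force between the fingers and case_5 below 0.5 N and horizontal distance between case_1 and case_2 below 0.007 m and horizontal distance between each of case_1, case_2 and case_3 below 0.007 m and horizontal distance between each of case_1, case_2, case_3 and case_4 below 0.007 m and horizontal distance between each of case_1, case_2, case_3, case_4 and case_5 below 0.007 m and value of joint drawer below 0.004 m and value of joint plunger_lift below 0.0015 m and value of joint plunger_turn below 0.2 rad); the robot touches nothing.
It fails at once if the petri dish is moved by more than 50 mm or knocked over (distance of dish from where it was at the start of the episode above 0.05 m or angle between dish's own z axis and vertical above 0.6 rad).
It fails at once if the jar is moved by more than 50 mm or knocked over (distance of jar from where it was at the start of the episode above 0.05 m or angle between jar's own z axis and vertical above 0.6 rad).
It fails at once if the left vial is moved by more than 50 mm or knocked over (distance of vial_a from where it was at the start of the episode above 0.05 m or angle between vial_a's own z axis and vertical above 0.6 rad).
It fails at once if the right vial is moved by more than 50 mm or knocked over (distance of vial_b from where it was at the start of the episode above 0.05 m or angle between vial_b's own z axis and vertical above 0.6 rad).
Of case_1, case_2, case_3, case_4, case_5 only 3 to 5 are there at a start; the rules pass over those that are not, and their reading is None.
At some moment in a run one of case_1, case_2, case_3, case_4, case_5 may be knocked a few centimetres aside while the robot is not near it.
Once in a run the grip may slacken for a moment while it holds something.
It also fails if it takes over 210 s, if anything falls off the work surface, if the arm or the gripper's body presses on something with over 40 N, if the wrist force passes 120 N, or if a joint passes its speed limit or range.

### The arm

A 6-joint arm with a two-finger parallel gripper is mounted at the origin on the work surface. World frame = base frame: x ahead of the robot, y to its left, z up, the work surface at z = 0. Lengths are in m, angles in degrees, forces in N, time in s.
With the tool pointing down it reaches from about 0.375 to 0.9 m from the base axis. Payload 3.1 kg.
Tool frame: the origin (TCP) lies on the centre line of the jaws, within the pads' length; the fingertips stand 8 mm ahead of it and the grasp point (between the pads) lies 11 mm behind it; z points along the fingers, y is the direction in which the jaws open and shut (so a half turn about z gives the same grasp; the last joint's range is limited). The gripper opens to 87 mm and grips with 3 to 60 N. Pads are 19 mm wide; open, the fingers measure 117 mm over their backs; the gripper's body (75 mm by 190 mm) begins 51 mm behind the grasp point.
Start: joints at [-75.029, 30.224, 82.088, -0, 67.689, -10.227], TCP at [0.266, -0.565, 0.231] pointing down, gripper open.
Joint ranges: [-176.69, 176.69], [-43.24, 126.21], [12.49, 139.97], [-82, 262], [0, 151.66], [-163.58, 163.58]. Speed limits (degrees/s): [159.86, 159.86, 180, 180, 180, 180].

### API

Orientations are given as a 3x3 rotation matrix whose columns are the frame's x, y, z axes.
In Python, from station import observe, eyes, env gives the robot as it stands.
- The arm moves only by the tool step_arm, never from a script. Its argument "targets" is a list that holds one entry, the list of rows, each a list of 7 numbers: the shift along the tool's x, y, z in cm, then the turn, a rotation vector about the tool's x, y, z in rad, then the opening, from -1 (shut) to 1 (fully open). A call has 1 to 12 rows; each row is the pose to reach, as a shift and turn from the pose commanded when the call began, along the tool's axes at that moment; what a row does not reach only later rows make up. A row lasts 1/12 s, in which the tool goes at most 41.7 mm and 7.16 degrees, less where a joint would pass 70% of its speed; a pose out of reach is approached as far as the arm can. A call with a gripper value outside its range is refused whole. The fingers move at their own pace and stop on an object; "grip_force" is the grip in N (left out, the last holds). Time passes only in rows, so rows that repeat a pose let the fingers close. It gives the time, the measured TCP pose, the force and the opening at its end, in the units of the state.
- observe(): the state, without advancing time (a new reading comes with each control period).
- eyes.get_image(name): name is "scene" or "top" or "wrist"; returns a dict with "frame" (420x560x3 uint8, red, green, blue), "depth" (420x560 float32, m along the optical axis (not along the pixel's ray), 0 where there is no reading), "fx", "fy", "cx", "cy" (pixels), "extrinsics" (4x4, takes a point from camera to world coordinates); the wrist camera has in their place "hand_eye" (4x4, takes a point from camera to tool coordinates, whose origin is the TCP and whose axes are the flange's). Camera axes: x right, y down, z forward; pixel columns grow to the right and rows downward; lengths in m; the calibration is good to about 2 mm. A picture is of the moment at which its call begins: read the wrist's pose just before it.
- env.close_job(): hands the job in, once; it reports no verdict.
Trained networks look in a picture, given as the dict that the camera call returned (one of the last four; its "shot" number tells which), for a name from the list of things; names that differ only in an ending like _2 or _b are one class to them, and where a whole thing is asked for, a point or a joint stands for the part that bears it (a point fixed in the world has none). Each returns a list of dicts, best first, with "confidence" (0 to 1); they miss things now and then, are a little off and sometimes report something else, mostly with a low value. They report only what shows in the picture. A call takes as long as a camera call. They do not tell look-alikes from the thing itself.
- eyes.silhouettes(label, picture): "mask" (420x560 bool, what is visible of it) and "location" ([column, row] as shares, 0 to 1, of the picture: columns of its width, rows of its height, amid what is visible of it).
- eyes.spot_point(label, picture): "location" ([column, row] as shares, 0 to 1, of the picture: columns of its width, rows of its height: a listed point, or the origin of a listed thing).
The state is a dict: "time": time; "joints": joint angles; "qd": joint speeds; "effort": joint torques, N m; "eef_pos": TCP position; "tool_rot": TCP orientation; "ft_force": force on the tool from outside, world axes, zero at the start; "torque": the same for the moment, N m; "width": finger opening in m.
Only numpy, scipy, OpenCV 4.12 (cv2) and the standard library are available. Lean on these libraries where they do the work, as an engineer would, in place of code of your own. Each camera call takes 0.05 s, during which the arm holds its last target.

## Working session

There is one attempt and no reset: what is moved stays moved. The work goes in short steps, Python scripts to look and compute and a tool call to move; the robot and the scene stay as the last step left them, time stands still between calls to the robot, and variables do not carry over. Pictures are saved under pics/ and viewed, and the job is handed in when it is done.

Besides the shell and the picture viewer there is one more tool, called after "Request:" in YAML: its name, and indented under it one key for each argument. step_arm: Moves the arm, as the interface text tells. Its arguments: {"type":"object","properties":{"targets":{"type":"array"},"grip_force":{"type":"number"}},"required":["targets"]}

```bash
ls; mkdir -p pics
cat > h.py <<'E'
import numpy as np, cv2
from station import observe, eyes, env
def shot(n,fn=None):
    p=eyes.get_image(n)
    if fn: cv2.imwrite('pics/'+fn,cv2.cvtColor(p['frame'],cv2.COLOR_RGB2BGR))
    return p
def T(p):
    if 'extrinsics' in p: return np.array(p['extrinsics'])
    o=observe(); M=np.eye(4); M[:3,:3]=np.array(o['tool_rot']); M[:3,3]=o['eef_pos']
    return M@np.array(p['hand_eye'])
def px(p,u,v,z=None,M=None):
    """pixel -> world, using depth or (z given) plane at height z"""
    M=T(p) if M is None else M
    r=np.array([(u-p['cx'])/p['fx'],(v-p['cy'])/p['fy'],1.])
    if z is None:
        d=p['depth'][int(round(v)),int(round(u))]
        return (M@np.append(r*d,1))[:3]
    rw=M[:3,:3]@r; t=(z-M[2,3])/rw[2]
    return M[:3,3]+rw*t
def cloud(p,M=None):
    M=T(p) if M is None else M
    v,u=np.mgrid[0:420,0:560]; d=p['depth']
    X=np.stack([(u-p['cx'])/p['fx']*d,(v-p['cy'])/p['fy']*d,d,np.ones_like(d)],-1)@M.T
    X=X[...,:3]; X[d==0]=np.nan
    return X
E
python3 - <<'E'
from h import *
for n in ('scene','top','wrist'):
    p=shot(n,n+'0.png'); print(n,p['fx'],p['fy'],p['cx'],p['cy']); print(np.round(T(p),3))
o=observe(); print({k:np.round(o[k],3).tolist() for k in o})
E
```

```text
pics
scene 457.7040000272146 457.7040000272146 286.8650079852882 214.89083287803075
[[ 0.866  0.3   -0.401  0.93 ]
 [ 0.5   -0.528  0.686 -0.715]
 [-0.006 -0.795 -0.607  0.774]
 [ 0.     0.     0.     1.   ]]
top 507.32532048209185 507.32532048209185 278.03033356762927 211.90687728058836
[[ 0.027 -0.998  0.051  0.445]
 [-1.    -0.026  0.006  0.017]
 [-0.005 -0.051 -0.999  1.255]
 [ 0.     0.     0.     1.   ]]
wrist 318.03493099143503 318.03493099143503 277.5411888197201 210.5063448331958
[[ 0.427 -0.864 -0.269  0.341]
 [-0.904 -0.408 -0.125 -0.531]
 [-0.002  0.296 -0.955  0.382]
 [ 0.     0.     0.     1.   ]]
{'time': 0.15, 'joints': [-75.028, 30.266, 82.139, 0.0, 67.689, -10.225], 'qd': [-0.057, -0.081, -0.225, 0.009, 0.068, 0.024], 'effort': [0.001, -44.043, -17.684, 0.063, 0.055, -0.0], 'eef_pos': [0.266, -0.565, 0.23], 'tool_rot': [[0.905, 0.426, -0.0], [0.426, -0.905, 0.002], [0.0, -0.002, -1.0]], 'ft_force': [-0.77, 0.13, 0.442], 'torque': [-0.021, 0.053, -0.007], 'width': 0.087}
```

View pics/scene0.png

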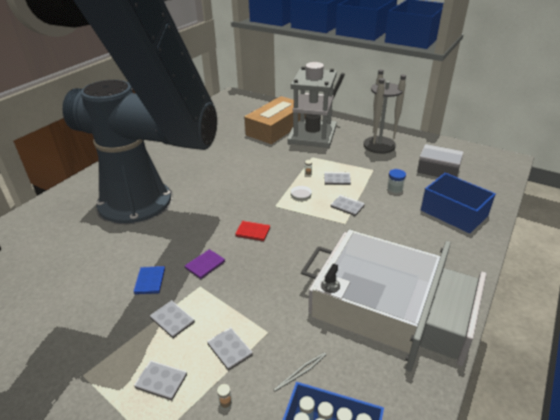

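View pics/top0.png

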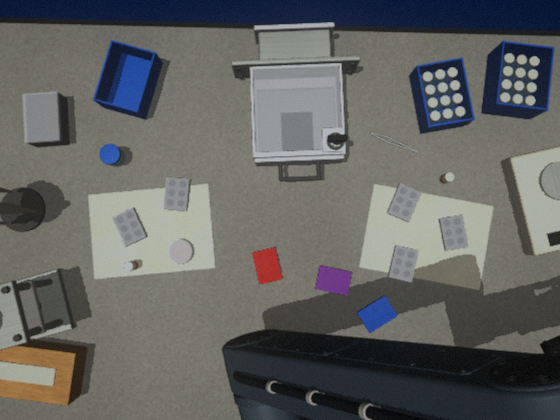

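View pics/wrist0.png

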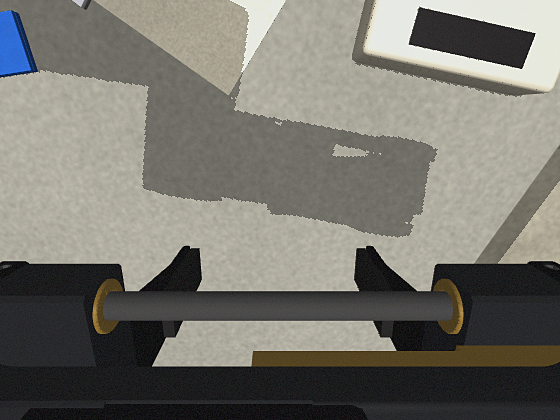

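```bash
cat > m1.py <<'E'
from h import *
p=shot('top'); M=T(p)
np.savez('top0.npz',f=p['frame'],d=p['depth'])
C=cloud(p,M)
for lab in ('case_1','dish','jar','vial_a','drawer_unit','knob_grip','drawer_handle'):
    for s in eyes.silhouettes(lab,p)[:8]:
        m=s['mask']; v,u=np.nonzero(m); 
        r=cv2.minAreaRect(np.stack([u,v],1).astype(np.float32))
        print(lab,round(s['confidence'],2),np.round(np.array(s['location'])*[560,420],0),m.sum(),'z',np.round(np.nanmedian(C[m][:,2]),3),'xy',np.round(np.nanmedian(C[m][:,:2],0),3), 'rect',np.round(r[1],0),round(r[2],1))
for lab in ('case_1','dish','jar','vial_a','knob_grip','drawer_handle','pile_mark','drawer_unit'):
    for s in eyes.spot_point(lab,p)[:7]:
        print(lab,round(s['confidence'],2),np.round(np.array(s['location'])*[560,420],1))
E
python3 m1.py
```

```text
case_1 0.95 [130. 227.] 840 z 0.009 xy [0.463 0.389] rect [33. 26.] 64.7
case_1 0.95 [338. 280.] 816 z 0.01 xy [ 0.347 -0.114] rect [34. 25.] 10.6
case_1 0.92 [404. 262.] 812 z 0.01 xy [ 0.391 -0.284] rect [26. 33.] 11.9
case_1 0.88 [453. 232.] 807 z 0.01 xy [ 0.472 -0.407] rect [32. 25.] 80.5
case_1 0.85 [380. 311.] 816 z 0.01 xy [ 0.269 -0.222] rect [25. 33.] 58.4
case_1 0.73 [404. 204.] 752 z 0.01 xy [ 0.541 -0.283] rect [24. 33.] 22.8
case_1 0.68 [179. 195.] 777 z 0.009 xy [0.549 0.276] rect [24. 32.] 5.7
case_1 0.59 [264. 266.] 806 z 0.009 xy [0.379 0.048] rect [34. 25.] 77.9
dish 0.66 [180. 250.] 519 z 0.012 xy [0.407 0.262] rect [24. 25.] 90.0
dish 0.64 [111. 153.] 429 z 0.053 xy [0.633 0.425] rect [25. 20.] 26.6
vial_a 0.67 [134. 267.] 120 z 0.042 xy [0.372 0.373] rect [ 9. 14.] 90.0
vial_a 0.47 [447. 175.] 108 z 0.041 xy [ 0.602 -0.378] rect [ 9. 14.] 76.0
drawer_unit 0.73 [295.  94.] 13425 z 0.083 xy [ 0.781 -0.012] rect [158. 128.] 90.0
knob_grip 0.44 [335. 136.] 156 z 0.13 xy [ 0.672 -0.103] rect [ 9. 19.] 90.0
drawer_handle 0.8 [298. 160.] 1107 z 0.061 xy [ 0.629 -0.018] rect [27. 89.] 86.8
drawer_handle 0.3 [452. 230.] 817 z 0.01 xy [ 0.472 -0.406] rect [33. 26.] 80.5
case_1 0.9 [177.6 197.8]
case_1 0.84 [401.5 262.3]
case_1 0.81 [402.3 204.4]
case_1 0.81 [129.2 222.5]
case_1 0.7 [334.9 280.7]
case_1 0.64 [449.8 232.8]
case_1 0.61 [263.8 263.1]
dish 0.66 [178.1 253.2]
dish 0.45 [403.1 263.2]
dish 0.35 [129.2 225.3]
jar 0.56 [119.1 157.6]
jar 0.42 [132.9 266.5]
jar 0.27 [298.4 175.9]
vial_a 0.66 [134.2 262.3]
vial_a 0.6 [443.2 180.5]
knob_grip 0.43 [337.7 139. ]
drawer_handle 0.82 [300.9 178.8]
drawer_unit 0.56 [296.4 162.9]
drawer_unit 0.19 [454.3 232.2]
```

```bash
cat > m2.py <<'E'
from h import *
p=shot('top'); M=T(p); C=cloud(p,M)
f=p['frame']
cv2.imwrite('pics/crop1.png',cv2.resize(cv2.cvtColor(f[15:190,220:370],cv2.COLOR_RGB2BGR),None,fx=3.4,fy=3.4,interpolation=cv2.INTER_CUBIC))
Z=C[...,2]
def line(u0,v0,u1,v1,z):
    a=px(p,u0,v0,z,M);b=px(p,u1,v1,z,M);print(np.round(a,4),np.round(b,4),'ang',np.degrees(np.arctan2(b[1]-a[1],b[0]-a[0])))
m=(Z>.093)&(Z<.108); m[:50]=0; m[90:]=0; m[:,:225]=0;m[:,365:]=0
q=C[m][:,:2]; print('flange',len(q),np.round(q.mean(0),4),cv2.minAreaRect(q.astype(np.float32)))
for (lo,hi) in((.08,.09),(.07,.0795),(.05,.068),(.115,.14)):
    m=(Z>lo)&(Z<hi); m[:60]=0; m[190:]=0; m[:,:240]=0;m[:,355:]=0
    q=C[m][:,:2]; print(lo,len(q),np.round(q.mean(0),4),np.round(q.min(0),3),np.round(q.max(0),3),cv2.minAreaRect(q.astype(np.float32)))
E
python3 m2.py
```

```text
flange 695 [ 0.8585 -0.0076] ((0.8591078519821167, -0.007715970277786255), (0.014398572966456413, 0.2973451018333435), 3.6457247734069824)
0.08 7925 [ 0.7486 -0.0124] [ 0.623 -0.144] [0.864 0.123] ((0.7423486709594727, -0.01793159544467926), (0.22723323106765747, 0.26776114106178284), 3.8861048221588135)
0.07 648 [ 0.691 -0.014] [ 0.622 -0.145] [0.864 0.121] ((0.7420606017112732, -0.019109755754470825), (0.2270462065935135, 0.2664799690246582), 3.778785228729248)
0.05 443 [ 0.6342 -0.0234] [ 0.583 -0.148] [0.863 0.126] ((0.7197569608688354, -0.019815638661384583), (0.27152395248413086, 0.2742582857608795), 3.695162773132324)
0.115 147 [ 0.6735 -0.1035] [ 0.666 -0.125] [ 0.682 -0.083] ((0.6735628247261047, -0.1040186733007431), (0.015948044136166573, 0.04251275584101677), 0.9617208242416382)
```

View pics/crop1.png

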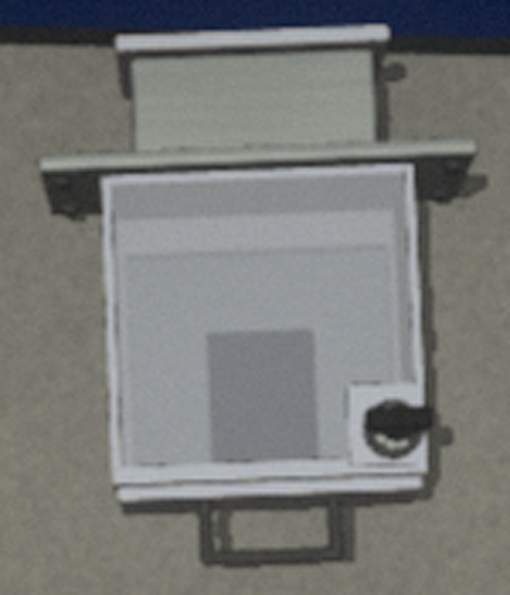

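```bash
cat >> h.py <<'E'
from scipy.spatial.transform import Rotation as Ro
def go(x,y,z,yawy,ref=None):
    """print shift(cm)+rotvec from commanded(ref)/measured pose to TCP pos, tool down, tool-y yaw deg"""
    o=observe(); P=np.array(o['eef_pos']); R=np.array(o['tool_rot'])
    a=np.radians(yawy); yv=np.array([np.cos(a),np.sin(a),0]); zv=np.array([0,0,-1.]); xv=np.cross(yv,zv)
    D=np.stack([xv,yv,zv],1)
    d=R.T@(np.array([x,y,z])-P)*100
    rv=Ro.from_matrix(R.T@D).as_rotvec()
    print('from',np.round(P,4),'shift',np.round(d,2).tolist(),'rot',np.round(rv,3).tolist(),'w',o['width'],'t',o['time'],'F',np.round(o['ft_force'],1))
E
python3 -c "
from h import *
go(.6735,-.1035,.23,3.7)"
```

```text
from [ 0.2661 -0.5655  0.2306] shift [56.53, -24.46, 0.05] rot [0.0, 0.0, -1.196] w 0.08704649920171321 t 1.0 F [-0.5  0.8 -0. ]
```

Request:
step_arm:
  targets:
    - [[56.5,-24.5,0,0,0,-1.196,0],[56.5,-24.5,0,0,0,-1.196,0],[56.5,-24.5,0,0,0,-1.196,0],[56.5,-24.5,0,0,0,-1.196,0],[56.5,-24.5,0,0,0,-1.196,0],[56.5,-24.5,0,0,0,-1.196,0],[56.5,-24.5,0,0,0,-1.196,0],[56.5,-24.5,0,0,0,-1.196,0],[56.5,-24.5,0,0,0,-1.196,0],[56.5,-24.5,0,0,0,-1.196,0],[56.5,-24.5,0,0,0,-1.196,0],[56.5,-24.5,0,0,0,-1.196,0]]

```text
time: 2.0
eef_pos: [0.5977, -0.1884, 0.2307]
tool_rot: [[-0.065, 0.998, 0.0], [0.998, 0.065, -0.0], [-0.0, 0.0, -1.0]]
ft_force: [-0.6, -0.8, 0.6]
width: 0.0435
```

```bash
python3 -c "
from h import *
go(.6735,-.1035,.23,3.7)"
```

```text
from [ 0.5977 -0.1884  0.2307] shift [7.98, 8.12, 0.07] rot [0.0, 0.0, 0.001] w 0.04350671488533204 t 2.0 F [-0.6 -0.8  0.6]
```

Request:
step_arm:
  targets:
    - [[8,8.1,0,0,0,0,0],[8,8.1,0,0,0,0,0],[8,8.1,0,0,0,0,0],[8,8.1,0,0,0,0,0],[8,8.1,0,0,0,0,0],[8,8.1,0,0,0,0,0]]

```text
time: 2.5
eef_pos: [0.6716, -0.1053, 0.2302]
tool_rot: [[-0.065, 0.998, -0.001], [0.998, 0.065, -0.0], [-0.0, -0.001, -1.0]]
ft_force: [-0.0, 0.0, 0.0]
width: 0.0435
```

```bash
cat > m3.py <<'E'
from h import *
go(.6735,-.1035,.23,3.7)
p=shot('wrist','w1.png'); M=T(p); C=cloud(p,M); Z=C[...,2]
m=(Z>.118)&(Z<.145)
q=C[m]; q=q[(abs(q[:,0]-.673)<.04)&(abs(q[:,1]+.1035)<.04)]
t=q[q[:,2]>np.percentile(q[:,2],60)-.003]
print(len(q),np.percentile(q[:,2],[5,50,95]),cv2.minAreaRect(t[:,:2].astype(np.float32)))
m2=(Z>.082)&(Z<.089); q=C[m2]; print(len(q),np.round(q.min(0),3),np.round(q.max(0),3))
E
python3 m3.py
```

```text
from [ 0.6716 -0.1053  0.2302] shift [0.17, 0.2, 0.02] rot [-0.001, 0.0, 0.001] w 0.04353627732028567 t 2.5 F [-0.  0.  0.]
880 [0.12797597 0.13115334 0.13246519] ((0.6748542189598083, -0.10275420546531677), (0.013926448300480843, 0.04336491972208023), 3.3146731853485107)
51456 [ 0.634 -0.155  0.082] [0.946 0.074 0.089]
```

View pics/w1.png

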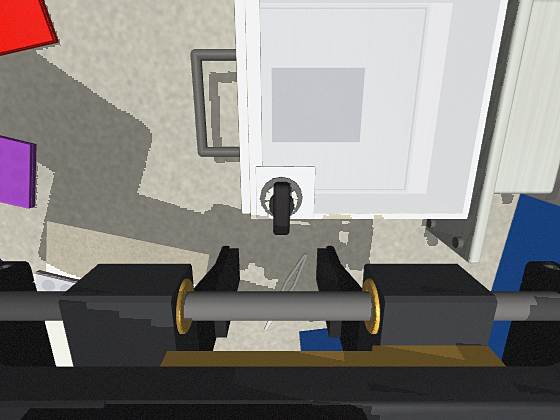

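```bash
python3 -c "
from h import *
go(.6748,-.1029,.116,3.5)"
```

```text
from [ 0.6713 -0.106   0.2303] shift [0.29, 0.38, 11.43] rot [-0.001, 0.0, 0.003] w 0.04335347639983232 t 2.55 F [-0.3  0.1  0.3]
```

Request:
step_arm:
  targets:
    - [[0.3,0.4,5,0,0,0,0],[0.3,0.4,8,0,0,0,0],[0.3,0.4,8,0,0,0,0],[0.3,0.4,8,0,0,0,0],[0.3,0.4,8,0,0,0,0]]

```text
time: 2.97
eef_pos: [0.6765, -0.1034, 0.1523]
tool_rot: [[-0.063, 0.998, 0.002], [0.998, 0.063, -0.001], [-0.001, 0.002, -1.0]]
ft_force: [-0.1, 0.8, 0.0]
width: 0.0438
```

```bash
python3 -c "
from h import *
go(.6748,-.1029,.116,3.5)
shot('scene');go(.6748,-.1029,.116,3.5);shot('scene');go(.6748,-.1029,.116,3.5)"
```

```text
from [ 0.6765 -0.1034  0.1523] shift [0.06, -0.18, 3.63] rot [0.002, 0.001, 0.002] w 0.04376633982865705 t 2.9667 F [-0.1  0.8  0. ]
from [ 0.6773 -0.1033  0.1533] shift [0.07, -0.27, 3.73] rot [0.004, 0.002, 0.003] w 0.04321468414469224 t 3.0167 F [-0.1  0.4  0.5]
from [ 0.6776 -0.1032  0.1538] shift [0.05, -0.3, 3.77] rot [0.005, 0.002, 0.003] w 0.0435211074569794 t 3.0667 F [ 0.6 -0.1  0.7]
```

Request:
step_arm:
  targets:
    - [[0,0,0,0,0,0,0],[0,0,0,0,0,0,0],[0,0,0,0,0,0,0]]

```text
time: 3.32
eef_pos: [0.6765, -0.102, 0.1521]
tool_rot: [[-0.065, 0.998, 0.002], [0.998, 0.065, -0.001], [-0.001, 0.002, -1.0]]
ft_force: [-0.1, -0.4, 0.5]
width: 0.0433
```

```bash
python3 -c "
from h import *
go(.6748,-.1029,.116,3.5)"
```

```text
from [ 0.6765 -0.102   0.1521] shift [-0.07, -0.18, 3.61] rot [0.002, 0.001, 0.004] w 0.04327742195326749 t 3.3167 F [-0.1 -0.4  0.5]
```

Request:
step_arm:
  targets:
    - [[-0.05,-0.15,1.8,0,0,0,0],[-0.05,-0.15,3.6,0,0,0,0],[-0.05,-0.15,3.6,0,0,0,0],[-0.05,-0.15,3.6,0,0,0,0],[-0.05,-0.15,3.6,0,0,0,0],[-0.05,-0.15,3.6,0,0,0,0]]

```text
time: 3.82
eef_pos: [0.6755, -0.1027, 0.1159]
tool_rot: [[-0.065, 0.998, 0.002], [0.998, 0.065, -0.001], [-0.001, 0.002, -1.0]]
ft_force: [0.3, -0.9, 0.7]
width: 0.0432
```

```bash
python3 -c "
from h import *
go(.6748,-.1029,.116,3.5); shot('wrist','w2.png');shot('scene','s2.png');go(.6748,-.1029,.116,3.5)"
```

```text
from [ 0.6755 -0.1027  0.1159] shift [-0.02, -0.07, -0.01] rot [0.002, 0.001, 0.004] w 0.04321564184008726 t 3.8167 F [ 0.3 -0.9  0.7]
from [ 0.6753 -0.1027  0.1158] shift [-0.02, -0.05, -0.02] rot [0.002, 0.001, 0.004] w 0.043284094358883356 t 3.9167 F [ 0.6 -0.5  0.5]
```

View pics/w2.png

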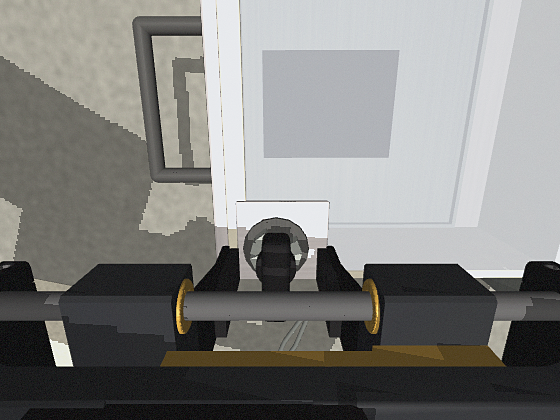

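Request:
step_arm:
  targets:
    - [[0,0,0,0,0,0,-1],[0,0,0,0,0,0,-1],[0,0,0,0,0,0,-1],[0,0,0,0,0,0,-1],[0,0,0,0,0,0,-1],[0,0,0,0,0,0,-1]]
  grip_force: 40

```text
time: 4.42
eef_pos: [0.6743, -0.1024, 0.1145]
tool_rot: [[-0.065, 0.998, -0.0], [0.998, 0.065, 0.0], [0.0, -0.0, -1.0]]
ft_force: [-0.2, 0.5, 0.3]
width: 0.0135
```

Request:
step_arm:
  targets:
    - [[0,0,-0.6,0,0,0,-1],[0,0,-1.15,0,0,0,-1],[0,0,-1.15,0,0,0,-1],[0,0,-1.15,0,0,0,-1],[0,0,-1.15,0,0,0,-1]]

```text
time: 4.83
eef_pos: [0.6742, -0.1024, 0.1251]
tool_rot: [[-0.065, 0.998, -0.001], [0.998, 0.065, 0.0], [0.0, -0.001, -1.0]]
ft_force: [2.5, -1.2, -10.6]
width: 0.0138
```

Request:
step_arm:
  targets:
    - [[0,0,-0.1,0,0,0,-1],[0,0,-0.1,0,0,-0.12,-1],[0,0,-0.1,0,0,-0.24,-1],[0,0,-0.1,0,0,-0.36,-1],[0,0,-0.1,0,0,-0.48,-1],[0,0,-0.1,0,0,-0.6,-1],[0,0,-0.1,0,0,-0.72,-1],[0,0,-0.1,0,0,-0.84,-1],[0,0,-0.1,0,0,-0.96,-1],[0,0,-0.1,0,0,-1.08,-1],[0,0,-0.1,0,0,-1.2,-1],[0,0,-0.1,0,0,-1.3,-1]]

```text
time: 5.83
eef_pos: [0.6741, -0.102, 0.1277]
tool_rot: [[-0.98, 0.199, -0.001], [0.199, 0.98, 0.001], [0.001, 0.001, -1.0]]
ft_force: [0.5, -0.3, -5.4]
width: 0.0137
```

```bash
python3 -c "
from h import *
go(.6748,-.1029,.116,78.5); print(observe()['torque']); shot('wrist','w3.png');shot('scene','s3.png');go(.6748,-.1029,.116,78.5)"
```

```text
from [ 0.6741 -0.102   0.1277] shift [-0.09, -0.08, 1.17] rot [0.001, -0.001, 0.0] w 0.01366363131096104 t 5.8333 F [ 0.5 -0.3 -5.4]
[ 0.08981676 -0.2651822  -0.02999188]
from [ 0.6741 -0.1019  0.1276] shift [-0.09, -0.08, 1.16] rot [0.001, -0.001, -0.005] w 0.013607314848312513 t 5.9333 F [ 0.5 -0.2 -5.3]
```

View pics/w3.png

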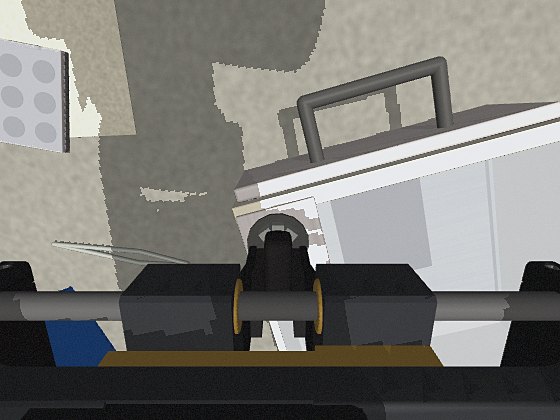

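Request:
step_arm:
  targets:
    - [[0,0,0.2,0,0,-0.03,-1],[0,0,0.4,0,0,-0.03,-1],[0,0,0.5,0,0,-0.03,-1],[0,0,0.5,0,0,-0.03,-1],[0,0,0.5,0,0,-0.03,-1]]

```text
time: 6.35
eef_pos: [0.6742, -0.1021, 0.1268]
tool_rot: [[-0.984, 0.178, 0.0], [0.178, 0.984, -0.0], [-0.0, 0.0, -1.0]]
ft_force: [-5.0, 2.3, 13.1]
width: 0.0136
```

Request:
step_arm:
  targets:
    - [[0,0,-0.4,0,0,0,-1],[0,0,-0.4,0,0,0,0],[0,0,-0.4,0,0,0,0],[0,0,-0.4,0,0,0,0],[0,0,-0.4,0,0,0,0],[0,0,-5,0,0,0,0],[0,0,-10,0,0,0,0],[0,0,-10,0,0,0,0],[0,0,-10,0,0,0,0],[0,0,-10,0,0,0,0],[0,0,-10,0,0,0,0]]

```text
time: 7.27
eef_pos: [0.6735, -0.1022, 0.2207]
tool_rot: [[-0.985, 0.175, -0.003], [0.175, 0.985, 0.001], [0.003, 0.0, -1.0]]
ft_force: [0.3, 0.3, -0.8]
width: 0.0433
```

```bash
cat > knob.py <<'E'
import sys
from h import *
p=shot('wrist',sys.argv[1]); M=T(p); C=cloud(p,M); Z=C[...,2]
q=C[(Z>.112)&(Z<.155)]; q=q[np.hypot(q[:,0]-.6745,q[:,1]+.1028)<.03]
top=np.median(q[q[:,2]>np.percentile(q[:,2],70)][:,2]); t=q[q[:,2]>top-.004]
print(len(q),'top',top,cv2.minAreaRect(t[:,:2].astype(np.float32)))
E
python3 knob.py w4.png
```

```text
1086 top 0.13718192144358934 ((0.6740940809249878, -0.1021316796541214), (0.013263719156384468, 0.04319339245557785), 79.56088256835938)
```

View pics/w4.png

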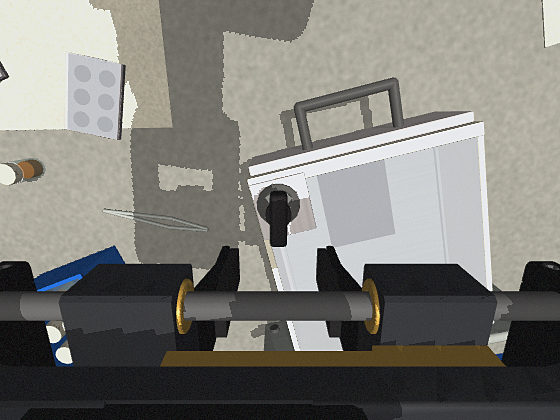

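```bash
cat > m4.py <<'E'
from h import *
for n in ('wrist','top'):
    p=shot(n); M=T(p); C=cloud(p,M); Z=C[...,2]
    q=C[(Z>.05)&(Z<.066)]; q=q[(q[:,0]>.57)&(q[:,0]<.602)&(abs(q[:,1]+.024)<.06)]
    print(n,len(q),np.round(q.mean(0),4),q[:,2].max(),cv2.minAreaRect(q[:,:2].astype(np.float32)))
go(.588,-.0238,.12,3.7)
E
python3 m4.py
```

```text
wrist 1368 [ 0.5905 -0.0206  0.0581] 0.06109015016941316 ((0.5929903388023376, -0.023279886692762375), (0.0204157792031765, 0.09950881451368332), 1.626318097114563)
top 112 [0.5892 0.0027 0.0584] 0.06585494126703528 ((0.5925194025039673, -0.0012236591428518295), (0.019252240657806396, 0.05217290297150612), 1.4327560663223267)
from [ 0.6734 -0.1022  0.2199] shift [9.74, 6.21, 10.03] rot [-0.002, -0.004, 1.33] w 0.04380091089050937 t 7.4167 F [-0.4 -0.2 -0.4]
```

Request:
step_arm:
  targets:
    - [[9.7,6.2,0,0,0,1.33,-0.4],[9.7,6.2,0,0,0,1.33,-0.4],[9.7,6.2,0,0,0,1.33,-0.4],[9.7,6.2,0,0,0,1.33,-0.4],[9.7,6.2,3,0,0,1.33,-0.4],[9.7,6.2,6,0,0,1.33,-0.4],[9.7,6.2,9,0,0,1.33,-0.4],[9.7,6.2,10,0,0,1.33,-0.4],[9.7,6.2,10,0,0,1.33,-0.4],[9.7,6.2,10,0,0,1.33,-0.4],[9.7,6.2,10,0,0,1.33,-0.4],[9.7,6.2,10,0,0,1.33,-0.4]]

```text
time: 8.42
eef_pos: [0.5891, -0.0243, 0.1207]
tool_rot: [[-0.064, 0.998, -0.002], [0.998, 0.064, 0.001], [0.001, -0.002, -1.0]]
ft_force: [0.3, -0.2, -0.3]
width: 0.026
```

```bash
cat > m5.py <<'E'
from h import *
p=shot('wrist','w5.png'); M=T(p); C=cloud(p,M); Z=C[...,2]
q=C[(Z>.05)&(Z<.066)]; q=q[(q[:,0]>.56)&(q[:,0]<.62)&(abs(q[:,1]+.024)<.03)]
print(len(q),np.round(np.median(q,0),4),cv2.minAreaRect(q[:,:2].astype(np.float32)))
go(.588,-.0238,.046,3.7)
E
python3 m5.py
```

```text
1089 [ 0.5898 -0.0228  0.0588] ((0.5899999141693115, -0.02404932677745819), (0.009848945774137974, 0.06039704009890556), 3.51141357421875)
from [ 0.5892 -0.0243  0.121 ] shift [0.06, -0.1, 7.5] rot [-0.002, -0.001, 0.002] w 0.026162425811789708 t 8.4667 F [ 0.   0.3 -1.6]
```

View pics/w5.png

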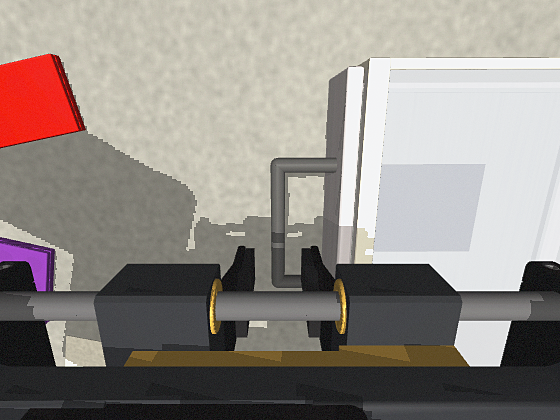

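```bash
cat > m6.py <<'E'
from h import *
p=shot('wrist'); M=T(p); 
for u,v in ((278,165),(278,222),(278,282),(320,165),(318,282)): print(u,v,np.round(px(p,u,v,None,M),4))
E
python3 m6.py
```

```text
278 165 [0.5872 0.0223 0.06  ]
278 222 [ 0.59   -0.0184  0.0596]
278 282 [ 0.5933 -0.0665  0.0595]
320 165 [0.6154 0.0242 0.0601]
318 282 [ 0.6073 -0.0136  0.1499]
```

Request:
step_arm:
  targets:
    - [[0.1,0.1,3.5,0,0,0,-0.4],[0.1,0.1,7.4,0,0,0,-0.4],[0.1,0.1,7.4,0,0,0,-0.4],[0.1,0.1,7.4,0,0,0,-0.4],[0.1,0.1,7.4,0,0,0,-1],[0.1,0.1,7.4,0,0,0,-1],[0.1,0.1,7.4,0,0,0,-1],[0.1,0.1,7.4,0,0,0,-1]]
  grip_force: 30

```text
time: 9.18
eef_pos: [0.589, -0.0237, 0.0504]
tool_rot: [[-0.066, 0.998, -0.003], [0.998, 0.066, -0.001], [-0.001, -0.003, -1.0]]
ft_force: [-5.5, -2.3, 6.7]
width: 0.0091
```

Request:
step_arm:
  targets:
    - [[0,-1,0,0,0,0,-1],[0,-2.5,0,0,0,0,-1],[0,-4.5,0,0,0,0,-1],[0,-6.5,0,0,0,0,-1],[0,-8.5,0,0,0,0,-1],[0,-10.5,0,0,0,0,-1],[0,-12.5,0,0,0,0,-1],[0,-14,0,0,0,0,-1],[0,-15,0,0,0,0,-1],[0,-15.7,0,0,0,0,-1],[0,-15.7,0,0,0,0,-1],[0,-15.7,0,0,0,0,-1]]

```text
time: 10.18
eef_pos: [0.4347, -0.034, 0.0503]
tool_rot: [[-0.065, 0.998, 0.003], [0.998, 0.065, -0.001], [-0.001, 0.003, -1.0]]
ft_force: [-1.2, 0.1, 9.8]
width: 0.0087
```

Request:
step_arm:
  targets:
    - [[0,0,0,0,0,0,-0.5],[0,0,0,0,0,0,-0.5],[0,0,0,0,0,0,-0.5],[0,0,-4,0,0,0,-0.5],[0,0,-8,0,0,0,-0.5],[0,0,-12,0,0,0,-0.5],[0,0,-16,0,0,0,-0.5],[0,0,-20,0,0,0,-0.5],[0,0,-20,0,0,0,-0.5],[0,0,-20,0,0,0,-0.5]]

```text
time: 11.02
eef_pos: [0.4357, -0.034, 0.2508]
tool_rot: [[-0.065, 0.998, 0.007], [0.998, 0.065, -0.002], [-0.003, 0.007, -1.0]]
ft_force: [-0.6, -0.1, 0.2]
width: 0.0215
```

```bash
cat > cases.py <<'E'
from h import *
import sys
def find(cam,fn=None,draw=True):
    p=shot(cam); M=T(p); C=cloud(p,M)
    f=p['frame'].copy()
    hsv=cv2.cvtColor(f,cv2.COLOR_RGB2HSV)
    out=[]
    for s in eyes.silhouettes('case_1',p):
        if s['confidence']<.3: continue
        m=s['mask']; 
        if m.sum()<150: continue
        sat=np.median(hsv[...,1][m]); 
        q=C[m]; q=q[~np.isnan(q[:,0])]
        z=np.median(q[:,2])
        # contour corners on plane z=median height
        v,u=np.nonzero(m); cnt=max(cv2.findContours(m.astype(np.uint8),cv2.RETR_EXTERNAL,cv2.CHAIN_APPROX_NONE)[0],key=cv2.contourArea)[:,0]
        w=np.array([px(p,a,b,z,M)[:2] for a,b in cnt])
        r=cv2.minAreaRect(w.astype(np.float32)); (cx,cy),(a,b),ang=r
        if a<b: a,b=b,a; ang+=90
        ang=(ang+90)%180-90
        loc=np.array(s['location'])*[560,420]
        print(cam,round(s['confidence'],2),np.round(loc),'sat',sat,'z',round(z,3),'ctr',np.round([cx,cy],4),'size',np.round([a,b],3),'yaw',round(ang,1))
        out.append((cx,cy,z,ang,a,b,sat))
        if draw: cv2.circle(f,tuple(int(i) for i in loc),3,(255,0,255),-1)
    if fn: cv2.imwrite('pics/'+fn,cv2.cvtColor(f,cv2.COLOR_RGB2BGR))
    return out
if __name__=='__main__':
    find(sys.argv[1],sys.argv[2])
E
python3 cases.py top t2.png
python3 - <<'E'
from h import *
p=shot('wrist','w6.png'); M=T(p); C=cloud(p,M); Z=C[...,2]
go(.5,0,.2,0)
E
```

```text
top 0.98 [258. 262.] sat 187.0 z 0.01 ctr [0.3796 0.0554] size [0.075 0.044] yaw 14.5
top 0.91 [406. 262.] sat 11.0 z 0.01 ctr [ 0.3928 -0.2844] size [0.084 0.064] yaw -10.6
top 0.91 [178. 192.] sat 10.0 z 0.009 ctr [0.5491 0.2764] size [0.08  0.059] yaw -3.7
top 0.88 [380. 314.] sat 186.0 z 0.01 ctr [ 0.2694 -0.2227] size [0.081 0.062] yaw -57.8
top 0.77 [455. 233.] sat 9.0 z 0.01 ctr [ 0.4718 -0.4062] size [0.079 0.061] yaw 11.2
top 0.67 [297. 185.] sat 12.0 z 0.013 ctr [ 0.563  -0.0306] size [0.213 0.175] yaw -86.6
top 0.58 [132. 224.] sat 10.0 z 0.009 ctr [0.464  0.3894] size [0.082 0.06 ] yaw 26.8
top 0.56 [406. 201.] sat 10.0 z 0.01 ctr [ 0.5425 -0.2833] size [0.081 0.058] yaw -21.3
from [ 0.4329 -0.0332  0.247 ] shift [2.87, 6.92, 4.68] rot [-0.003, -0.001, 0.065] w 0.021625964903803543 t 11.1667 F [-0.5  0.9  0.2]
```

View pics/t2.png

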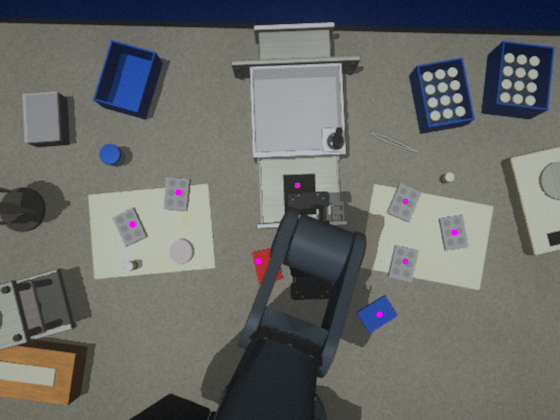

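View pics/w6.png

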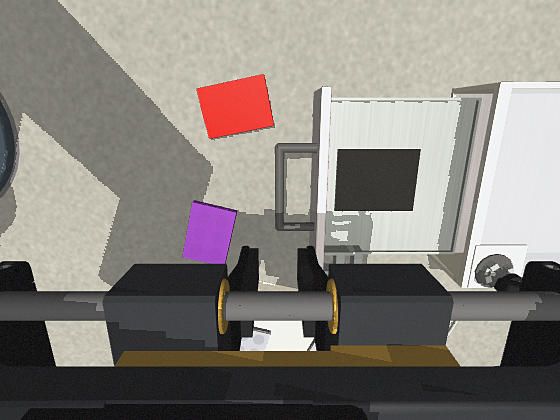

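```bash
cat > mat.py <<'E'
from h import *
import sys
p=shot(sys.argv[1]); M=T(p); C=cloud(p,M)
g=p['frame'].max(2); Z=C[...,2]
m=((g<70)&(abs(C[...,0]-.553)<.08)&(abs(C[...,1]+.026)<.06)&(abs(Z-.014)<.01)).astype(np.uint8)
m=cv2.morphologyEx(m,cv2.MORPH_OPEN,np.ones((5,5)))
n,l,st,_=cv2.connectedComponentsWithStats(m); k=1+np.argmax(st[1:,4])
cnt=max(cv2.findContours((l==k).astype(np.uint8),cv2.RETR_EXTERNAL,cv2.CHAIN_APPROX_NONE)[0],key=len)[:,0]
w=np.array([px(p,a,b,.014,M)[:2] for a,b in cnt]); print('z',np.nanmedian(Z[l==k]),cv2.minAreaRect(w.astype(np.float32)))
E
python3 mat.py wrist; python3 mat.py top
```

```text
z 0.012298924074887585 ((0.5541797280311584, -0.02491813898086548), (0.0985753983259201, 0.07507119327783585), 3.85676646232605)
z 0.013312231479497116 ((0.5790187120437622, -0.024521242827177048), (0.044394370168447495, 0.0736892893910408), 1.489219069480896)
```

```bash
python3 -c "
from h import *
go(.5425,-.2833,.16,68.7)"
```

```text
from [ 0.4329 -0.0332  0.2465] shift [-25.68, 9.35, 8.58] rot [-0.002, -0.004, -1.134] w 0.021607654606319596 t 11.2667 F [-0.3 -0.   0. ]
```

Request:
step_arm:
  targets:
    - [[-25.7,9.2,8.5,0,0,-1.134,1],[-25.7,9.2,8.5,0,0,-1.134,1],[-25.7,9.2,8.5,0,0,-1.134,1],[-25.7,9.2,8.5,0,0,-1.134,1],[-25.7,9.2,8.5,0,0,-1.134,1],[-25.7,9.2,8.5,0,0,-1.134,1],[-25.7,9.2,8.5,0,0,-1.134,1],[-25.7,9.2,8.5,0,0,-1.134,1],[-25.7,9.2,8.5,0,0,-1.134,1],[-25.7,9.2,8.5,0,0,-1.134,1],[-25.7,9.2,8.5,0,0,-1.134,1],[-25.7,9.2,8.5,0,0,-1.134,1]]

```text
time: 12.27
eef_pos: [0.5421, -0.2834, 0.1621]
tool_rot: [[-0.931, 0.365, -0.002], [0.365, 0.931, 0.001], [0.002, 0.001, -1.0]]
ft_force: [-0.3, -0.4, -0.2]
width: 0.0857
```

```bash
python3 cases.py wrist w7.png;  python3 -c "
from h import *
go(.5425,-.2833,.06,68.7)"
```

```text
wrist 0.87 [277. 197.] sat 9.0 z 0.01 ctr [ 0.5425 -0.2831] size [0.08  0.058] yaw -21.7
wrist 0.83 [136. 173.] sat 9.0 z 0.01 ctr [ 0.4722 -0.4043] size [0.081 0.062] yaw 11.3
wrist 0.57 [214.  45.] sat 9.0 z 0.01 ctr [ 0.3952 -0.284 ] size [0.078 0.059] yaw -11.6
from [ 0.5424 -0.2834  0.1629] shift [-0.01, 0.01, 10.29] rot [0.0, -0.001, -0.001] w 0.08658322705675192 t 12.3667 F [ 0.4  0.2 -0.9]
```

View pics/w7.png

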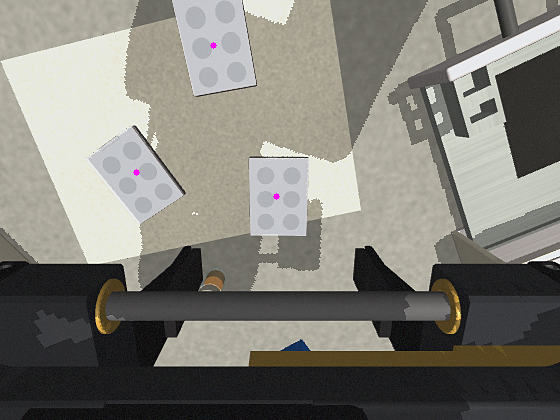

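Request:
step_arm:
  targets:
    - [[0,0,4,0,0,0,1],[0,0,8,0,0,0,1],[0,0,12,0,0,0,1],[0,0,14,0,0,0,1],[0,0,15.2,0,0,0,1],[0,0,15.2,0,0,0,1],[0,0,15.2,0,0,0,1]]

```text
time: 12.95
eef_pos: [0.5431, -0.2841, 0.0115]
tool_rot: [[-0.932, 0.364, 0.001], [0.364, 0.932, -0.001], [-0.001, -0.0, -1.0]]
ft_force: [0.1, -0.0, 0.1]
width: 0.0871
```

Request:
step_arm:
  targets:
    - [[0,0,0,0,0,0,-1],[0,0,0,0,0,0,-1],[0,0,0,0,0,0,-1],[0,0,0,0,0,0,-1],[0,0,0,0,0,0,-1],[0,0,-4,0,0,0,-1],[0,0,-8,0,0,0,-1],[0,0,-12,0,0,0,-1],[0,0,-12,0,0,0,-1],[0,0,-12,0,0,0,-1]]
  grip_force: 25

```text
time: 13.78
eef_pos: [0.5442, -0.2853, 0.1342]
tool_rot: [[-0.932, 0.363, 0.005], [0.363, 0.932, -0.004], [-0.007, -0.002, -1.0]]
ft_force: [-0.8, -0.2, -0.5]
width: 0.0284
```

```bash
python3 -c "
from h import *
go(.5538,-.0255,.13,93.7); shot('wrist','w8.png')"
```

```text
from [ 0.5442 -0.2853  0.1342] shift [8.55, 24.56, 0.31] rot [-0.003, 0.006, -0.436] w 0.02842414600907831 t 13.7833 F [-0.8 -0.2 -0.5]
```

View pics/w8.png

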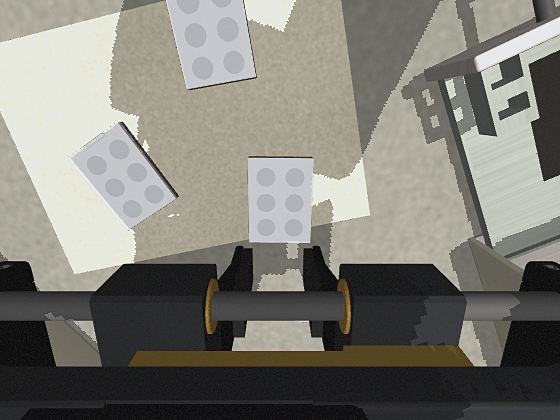

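Request:
step_arm:
  targets:
    - [[0,0,0,0,0,0,0.7],[0,0,0,0,0,0,0.7],[0,0,0,0,0,0,0.7],[0,0,0,0,0,0,0.7],[0,0,0,0,0,0,0.7],[0,0,0,0,0,0,0.7],[0,0,0,0,0,0,0.7],[0,0,0,0,0,0,0.7]]

```text
time: 14.5
eef_pos: [0.5425, -0.284, 0.1309]
tool_rot: [[-0.932, 0.363, -0.0], [0.363, 0.932, 0.0], [0.0, 0.0, -1.0]]
ft_force: [0.1, -0.2, -0.2]
width: 0.069
```

```bash
python3 cases.py wrist w9.png;  python3 -c "
from h import *
go(.5425,-.2831,.0115,68.5)"
```

```text
wrist 0.9 [210.  43.] sat 9.0 z 0.01 ctr [ 0.4004 -0.2848] size [0.067 0.059] yaw -12.2
wrist 0.72 [275. 201.] sat 9.0 z 0.009 ctr [ 0.5412 -0.2834] size [0.081 0.059] yaw -21.6
wrist 0.65 [120. 178.] sat 9.0 z 0.009 ctr [ 0.4719 -0.404 ] size [0.08  0.062] yaw 11.3
from [ 0.5426 -0.2841  0.1311] shift [0.05, 0.09, 11.96] rot [-0.0, 0.0, 0.003] w 0.07220348760794269 t 14.6 F [ 0.3 -0.1 -0.6]
```

Request:
step_arm:
  targets:
    - [[0.1,0.05,4,0,0,0,0.7],[0.1,0.05,8,0,0,0,0.7],[0.1,0.05,11,0,0,0,0.7],[0.1,0.05,12,0,0,0,0.7],[0.1,0.05,12,0,0,0,0.7],[0.1,0.05,12,0,0,0,-1],[0.1,0.05,12,0,0,0,-1],[0.1,0.05,12,0,0,0,-1],[0.1,0.05,12,0,0,0,-1],[0.1,0.05,12,0,0,0,-1],[0.1,0.05,12,0,0,0,-1],[0.1,0.05,12,0,0,0,-1]]
  grip_force: 25

```text
time: 15.6
eef_pos: [0.5424, -0.2836, 0.0119]
tool_rot: [[-0.932, 0.363, 0.001], [0.363, 0.932, -0.001], [-0.002, -0.0, -1.0]]
ft_force: [-0.3, 0.9, 5.4]
width: 0.0574
```

Request:
step_arm:
  targets:
    - [[0,0,-2,0,0,0,-1],[0,0,-5,0,0,0,-1],[0,0,-9,0,0,0,-1],[0,0,-12,0,0,0,-1],[0,0,-12,0,0,0,-1],[0,0,-12,0,0,0,-1]]

```text
time: 16.1
eef_pos: [0.5427, -0.2839, 0.1329]
tool_rot: [[-0.932, 0.363, 0.003], [0.363, 0.932, -0.003], [-0.004, -0.001, -1.0]]
ft_force: [-1.0, 0.7, -0.1]
width: 0.058
```

```bash
python3 -c "
from h import *
go(.5538,-.0255,.13,93.7); shot('wrist','w10.png')"
```

```text
from [ 0.5427 -0.2839  0.1329] shift [8.35, 24.48, 0.23] rot [-0.002, 0.004, -0.436] w 0.05803722276105125 t 16.1 F [-1.   0.7 -0.1]
```

View pics/w10.png

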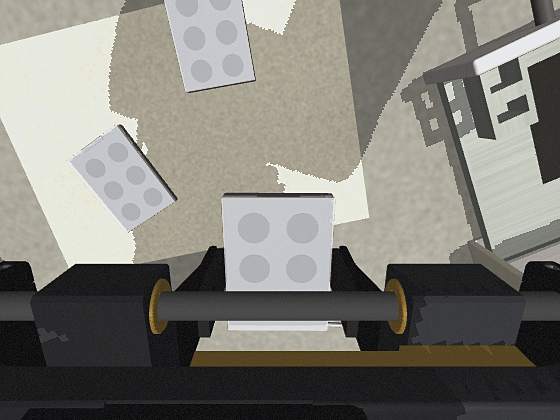

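Request:
step_arm:
  targets:
    - [[2,6,0,0,0,-0.11,-1],[4,12,0,0,0,-0.22,-1],[6,18,0,0,0,-0.33,-1],[8.4,24.5,0,0,0,-0.436,-1],[8.4,24.5,0,0,0,-0.436,-1],[8.4,24.5,0,0,0,-0.436,-1],[8.4,24.5,0,0,0,-0.436,-1],[8.4,24.5,0,0,0,-0.436,-1],[8.4,24.5,0,0,0,-0.436,-1],[8.4,24.5,0,0,0,-0.436,-1],[8.4,24.5,0,0,0,-0.436,-1],[8.4,24.5,0,0,0,-0.436,-1]]

```text
time: 17.15
eef_pos: [0.5527, -0.0262, 0.1308]
tool_rot: [[-0.998, -0.062, -0.0], [-0.062, 0.998, -0.0], [0.0, -0.0, -1.0]]
ft_force: [-0.1, -0.5, -0.3]
width: 0.0573
```

```bash
python3 -c "
from h import *
go(.5538,-.0255,.028,93.7); shot('wrist','w11.png')"; python3 cases.py wrist w12.png
```

```text
from [ 0.5527 -0.0262  0.1308] shift [-0.12, 0.07, 10.28] rot [-0.0, -0.0, -0.003] w 0.05733383647876502 t 17.15 F [-0.1 -0.5 -0.3]
wrist 0.75 [394.  26.] sat 201.0 z 0.009 ctr [0.4012 0.054 ] size [0.061 0.039] yaw -78.0
wrist 0.6 [276. 247.] sat 9.0 z 0.128 ctr [ 0.5384 -0.0275] size [0.058 0.055] yaw -86.4
wrist 0.52 [277. 165.] sat 13.0 z 0.013 ctr [ 0.5269 -0.028 ] size [0.272 0.211] yaw -87.7
```

View pics/w11.png

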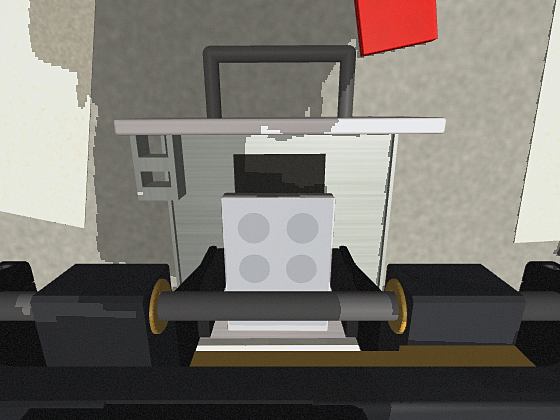

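Request:
step_arm:
  targets:
    - [[-0.25,0.1,3,0,0,0,-1],[-0.25,0.1,6,0,0,0,-1],[-0.25,0.1,8.5,0,0,0,-1],[-0.25,0.1,9.7,0,0,0,-1],[-0.25,0.1,10.2,0,0,0,-1],[-0.25,0.1,10.35,0,0,0,-1],[-0.25,0.1,10.35,0,0,0,-1]]

```text
time: 17.88
eef_pos: [0.5556, -0.0236, 0.0281]
tool_rot: [[-0.998, -0.064, 0.001], [-0.064, 0.998, -0.0], [-0.001, -0.0, -1.0]]
ft_force: [0.9, -0.7, -0.0]
width: 0.0576
```

Request:
step_arm:
  targets:
    - [[0.05,-0.1,0.2,0,0,0,-1],[0.05,-0.1,0.2,0,0,0,-1],[0.05,-0.1,0.2,0,0,0,0.7],[0.05,-0.1,0.2,0,0,0,0.7],[0.05,-0.1,0.2,0,0,0,0.7],[0.05,-0.1,0.2,0,0,0,0.7],[0.05,-0.1,-3,0,0,0,0.7],[0.05,-0.1,-7,0,0,0,0.7],[0.05,-0.1,-11,0,0,0,0.7],[0.05,-0.1,-13,0,0,0,0.7],[0.05,-0.1,-13,0,0,0,0.7]]

```text
time: 18.8
eef_pos: [0.558, -0.025, 0.1628]
tool_rot: [[-0.998, -0.064, 0.011], [-0.064, 0.998, -0.003], [-0.011, -0.003, -1.0]]
ft_force: [0.8, -0.4, -0.2]
width: 0.0738
```

```bash
python3 cases.py wrist w13.png; python3 mat.py wrist; python3 -c "
from h import *
go(.3945,-.2842,.13,78.5)"
```

```text
wrist 0.97 [553. 217.] sat 11.0 z 0.006 ctr [0.5542 0.2457] size [0.074 0.025] yaw 18.6
wrist 0.83 [10. 23.] sat 10.0 z 0.007 ctr [ 0.4173 -0.2614] size [0.036 0.019] yaw -11.0
wrist 0.77 [385.  23.] sat 199.0 z 0.008 ctr [0.3974 0.0542] size [0.061 0.041] yaw -77.0
wrist 0.63 [278. 196.] sat 9.0 z 0.021 ctr [ 0.5519 -0.0249] size [0.08  0.058] yaw 3.8
z 0.011615902985406823 ((0.5530874133110046, -0.025413602590560913), (0.09741538763046265, 0.07667915523052216), 3.7353014945983887)
from [ 0.5539 -0.0241  0.1572] shift [17.57, -24.93, 2.72] rot [0.0, -0.001, 0.265] w 0.07407349301620175 t 18.95 F [-0.   0.5 -0.2]
```

View pics/w13.png

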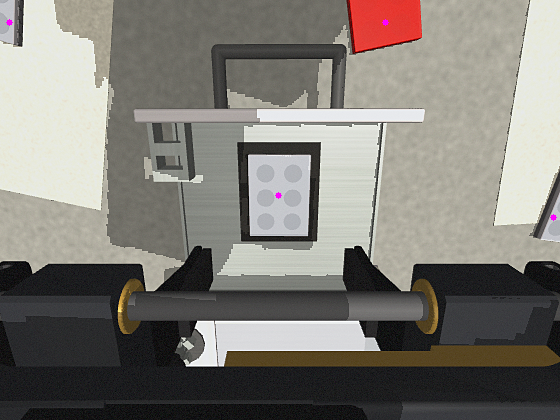

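Request:
step_arm:
  targets:
    - [[4,-6,0,0,0,0.07,0.7],[8,-12,0,0,0,0.14,0.7],[12,-18,0,0,0,0.2,0.7],[17.6,-25,0,0,0,0.265,0.7],[17.6,-25,0,0,0,0.265,0.7],[17.6,-25,0,0,0,0.265,0.7],[17.6,-25,0,0,0,0.265,0.7],[17.6,-25,0,0,0,0.265,0.7],[17.6,-25,0,0,0,0.265,0.7],[17.6,-25,0,0,0,0.265,0.7],[17.6,-25,0,0,0,0.265,0.7],[17.6,-25,0,0,0,0.265,0.7]]

```text
time: 19.95
eef_pos: [0.3951, -0.2834, 0.1568]
tool_rot: [[-0.98, 0.198, -0.001], [0.198, 0.98, 0.002], [0.002, 0.002, -1.0]]
ft_force: [0.9, -0.1, -0.8]
width: 0.0739
```

```bash
python3 cases.py wrist w14.png; python3 -c "
from h import *
go(.3945,-.2842,.0115,78.5)"
```

```text
wrist 0.97 [162. 265.] sat 9.0 z 0.009 ctr [ 0.4396 -0.4131] size [0.066 0.029] yaw -60.2
wrist 0.82 [316.  45.] sat 179.0 z 0.01 ctr [ 0.2692 -0.2221] size [0.08  0.058] yaw -57.0
wrist 0.76 [277. 195.] sat 9.0 z 0.01 ctr [ 0.3919 -0.2837] size [0.082 0.058] yaw -11.7
wrist 0.71 [451. 110.] sat 148.0 z 0.009 ctr [ 0.347  -0.1155] size [0.083 0.058] yaw 79.7
from [ 0.3954 -0.2836  0.1572] shift [0.07, -0.09, 14.57] rot [0.001, -0.001, 0.002] w 0.07402232457855959 t 20.05 F [1.  0.7 0.5]
```

View pics/w14.png

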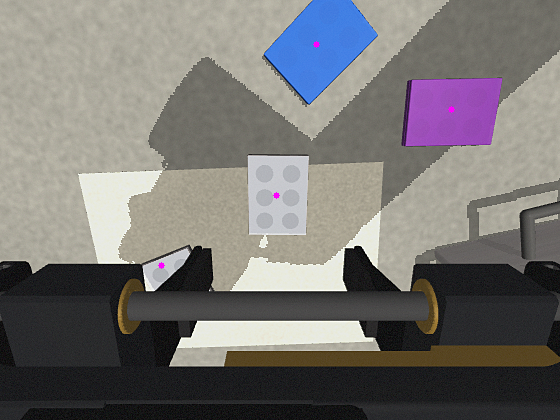

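Request:
step_arm:
  targets:
    - [[0.25,-0.05,4,0,0,0,0.7],[0.25,-0.05,8,0,0,0,0.7],[0.25,-0.05,12,0,0,0,0.7],[0.25,-0.05,14,0,0,0,0.7],[0.25,-0.05,14.6,0,0,0,0.7],[0.25,-0.05,14.6,0,0,0,-1],[0.25,-0.05,14.6,0,0,0,-1],[0.25,-0.05,14.6,0,0,0,-1],[0.25,-0.05,14.6,0,0,0,-1],[0.25,-0.05,14.6,0,0,0,-1],[0.25,-0.05,14.6,0,0,0,-1],[0.25,-0.05,14.6,0,0,0,-1]]
  grip_force: 25

```text
time: 21.05
eef_pos: [0.3932, -0.2857, 0.0127]
tool_rot: [[-0.98, 0.199, 0.002], [0.199, 0.98, -0.002], [-0.002, -0.002, -1.0]]
ft_force: [1.0, 1.2, 6.3]
width: 0.0575
```

Request:
step_arm:
  targets:
    - [[0,0,-2,0,0,0,-1],[0,0,-5,0,0,0,-1],[0,0,-9,0,0,0,-1],[0,0,-12,0,0,0,-1],[0,0,-12,0,0,0,-1],[0,0,-12,0,0,0,-1]]

```text
time: 21.55
eef_pos: [0.3932, -0.2861, 0.1336]
tool_rot: [[-0.98, 0.199, 0.003], [0.199, 0.98, -0.004], [-0.004, -0.003, -1.0]]
ft_force: [0.2, 0.4, -0.1]
width: 0.0577
```

```bash
python3 -c "
from h import *
go(.5527,-.0252,.13,93.7)"
```

```text
from [ 0.3932 -0.2861  0.1336] shift [-10.42, 28.74, 0.31] rot [-0.004, 0.004, -0.265] w 0.057705268569659976 t 21.55 F [ 0.2  0.4 -0.1]
```

Request:
step_arm:
  targets:
    - [[-2.5,7,0,0,0,-0.07,-1],[-5,14,0,0,0,-0.14,-1],[-7.5,21,0,0,0,-0.2,-1],[-10.4,28.7,0,0,0,-0.265,-1],[-10.4,28.7,0,0,0,-0.265,-1],[-10.4,28.7,0,0,0,-0.265,-1],[-10.4,28.7,0,0,0,-0.265,-1],[-10.4,28.7,0,0,0,-0.265,-1],[-10.4,28.7,0,0,0,-0.265,-1],[-10.4,28.7,0,0,0,-0.265,-1],[-10.4,28.7,0,0,0,-0.265,-1],[-10.4,28.7,0,0,0,-0.265,-1]]

```text
time: 22.55
eef_pos: [0.5503, -0.0259, 0.1309]
tool_rot: [[-0.998, -0.062, -0.002], [-0.062, 0.998, 0.0], [0.002, 0.0, -1.0]]
ft_force: [-0.4, -0.1, -0.2]
width: 0.0577
```

```bash
cat > held.py <<'E'
# near edge of held case & of pile beneath via wrist
from h import *
import sys
o=observe();P=np.array(o['eef_pos']);R=np.array(o['tool_rot'])
p=shot('wrist',sys.argv[1]); M=T(p); C=cloud(p,M)
L=(C-P)@R   # tool coords
# held case points: between fingers, near TCP height
m=(abs(L[...,2]+.0)<.02)&(abs(L[...,1])<.035)&(L[...,0]>-.06)&(L[...,0]<.06)
q=L[m]; 
q=q[(q[:,0]>.01)]
print('held n',len(q),'x max(tool)',np.round(np.percentile(q[:,0],[50,98,99.5]),4),'y',np.round(np.percentile(q[:,1],[.5,99.5]),4),'z',np.round(np.percentile(q[:,2],[2,50,98]),4))
print('held centre offset tool x ~',np.round(np.percentile(q[:,0],99.5)-.04,4))
go(.5527,-.0252,.03,93.7)
E
python3 held.py w15.png
```

```text
held n 6754 x max(tool) [0.027  0.0408 0.041 ] y [-0.0297  0.0339] z [0.0017 0.0032 0.0104]
held centre offset tool x ~ 0.001
from [ 0.5506 -0.026   0.1311] shift [-0.23, 0.07, 10.11] rot [0.0, -0.001, -0.003] w 0.057605878068160365 t 22.6 F [-0.8 -0.1 -1. ]
```

View pics/w15.png

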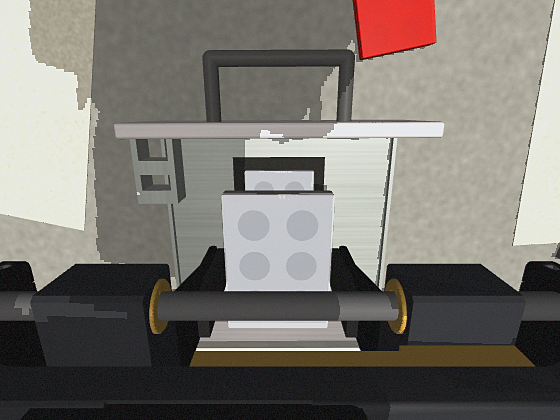

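```bash
cat > pile.py <<'E'
# pile top near-edge in world, from wrist cloud: arg z of pile top
from h import *
import sys
zt=float(sys.argv[1])
p=shot('wrist'); M=T(p); C=cloud(p,M)
m=(abs(C[...,2]-zt)<.005)&(abs(C[...,0]-.54)<.06)&(abs(C[...,1]+.025)<.05)&(p['frame'].min(2)>110)
m=cv2.morphologyEx(m.astype(np.uint8),cv2.MORPH_OPEN,np.ones((3,3)))>0
q=C[m]; R=Ro.from_euler('z',-3.7,degrees=True).as_matrix()[:2,:2]
a=(q[:,:2]-[.5527,-.0252])@R.T
print('n',m.sum(),'z',np.median(q[:,2]) if len(q) else None,'rel drawer x range',np.round(np.percentile(a[:,0],[.5,99.5]),4),'y range',np.round(np.percentile(a[:,1],[.5,99.5]),4),'=> ctr from near edge',np.round(np.percentile(a[:,0],.5)+.04,4),'y ctr',np.round(np.percentile(a[:,1],[.5,99.5]).mean(),4))
go(.5527,-.0252,.04,93.7)
E
python3 pile.py .0245
```

```text
n 1387 z 0.0235092390731354 rel drawer x range [-0.0373 -0.0201] y range [-0.0285  0.0283] => ctr from near edge 0.0027 y ctr -0.0001
from [ 0.5508 -0.026   0.1313] shift [-0.21, 0.07, 9.13] rot [0.0, -0.001, -0.003] w 0.05727183492570627 t 22.65 F [ 0.1 -0.7 -0.9]
```

Request:
step_arm:
  targets:
    - [[-0.35,0.07,3,0,0,0,-1],[-0.35,0.07,6,0,0,0,-1],[-0.35,0.07,8,0,0,0,-1],[-0.35,0.07,9,0,0,0,-1],[-0.35,0.07,9.1,0,0,0,-1],[-0.35,0.07,9.1,0,0,0,-1],[-0.35,0.07,9.1,0,0,0,-1],[-0.35,0.07,9.1,0,0,0,-1]]

```text
time: 23.32
eef_pos: [0.556, -0.0241, 0.0419]
tool_rot: [[-0.998, -0.064, 0.003], [-0.064, 0.998, -0.001], [-0.003, -0.001, -1.0]]
ft_force: [0.3, 0.3, -0.6]
width: 0.0577
```

Request:
step_arm:
  targets:
    - [[0.1,-0.08,0.2,0,0,0,-1],[0.1,-0.08,0.35,0,0,0,-1],[0.1,-0.08,0.35,0,0,0,-1],[0.1,-0.08,0.35,0,0,0,-1]]

```text
time: 23.65
eef_pos: [0.5545, -0.0247, 0.0377]
tool_rot: [[-0.998, -0.064, 0.001], [-0.064, 0.998, -0.001], [-0.001, -0.001, -1.0]]
ft_force: [-1.0, 0.1, 3.8]
width: 0.0576
```

Request:
step_arm:
  targets:
    - [[0,0,-0.05,0,0,0,0.7],[0,0,-0.05,0,0,0,0.7],[0,0,-0.05,0,0,0,0.7],[0,0,-0.05,0,0,0,0.7],[0,0,-3,0,0,0,0.7],[0,0,-7,0,0,0,0.7],[0,0,-10,0,0,0,0.7],[0,0,-12,0,0,0,0.7],[0,0,-12,0,0,0,0.7],[0,0,-12,0,0,0,0.7],[0,0,-12,0,0,0,0.7]]

```text
time: 24.57
eef_pos: [0.5532, -0.0243, 0.1563]
tool_rot: [[-0.998, -0.064, -0.002], [-0.064, 0.998, 0.0], [0.002, 0.001, -1.0]]
ft_force: [-0.1, -0.1, -0.6]
width: 0.0737
```

```bash
python3 cases.py wrist w16.png; python3 mat.py wrist; python3 -c "
from h import *
go(.4720,-.4050,.15,101.3)"
```

```text
wrist 0.85 [277. 201.] sat 9.0 z 0.034 ctr [ 0.5523 -0.0259] size [0.082 0.059] yaw 3.9
wrist 0.67 [552. 228.] sat 11.0 z 0.007 ctr [0.5565 0.2449] size [0.072 0.024] yaw 18.2
wrist 0.67 [380.  25.] sat 199.0 z 0.009 ctr [0.3957 0.0531] size [0.06  0.046] yaw -75.5
z 0.012841264652434625 ((0.5314531326293945, -0.02722322940826416), (0.05138720944523811, 0.07718585431575775), 3.7234554290771484)
from [ 0.553  -0.0243  0.1555] shift [10.52, -37.47, 0.54] rot [0.001, -0.003, -0.133] w 0.07384400447686075 t 24.7167 F [0.1 0.3 0.4]
```

View pics/w16.png

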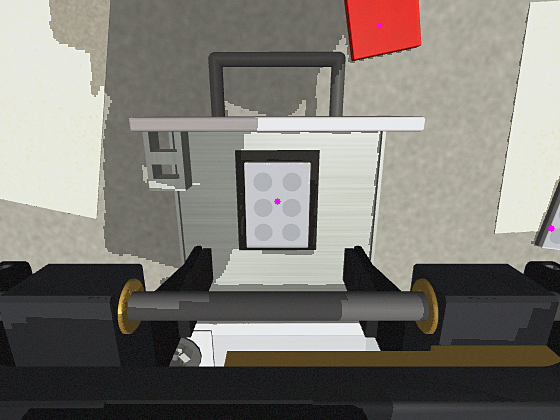

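Request:
step_arm:
  targets:
    - [[2.6,-9,0,0,0,-0.03,0.7],[5,-18,0,0,0,-0.06,0.7],[8,-28,0,0,0,-0.1,0.7],[10.5,-37.5,0,0,0,-0.133,0.7],[10.5,-37.5,0,0,0,-0.133,0.7],[10.5,-37.5,0,0,0,-0.133,0.7],[10.5,-37.5,0,0,0,-0.133,0.7],[10.5,-37.5,0,0,0,-0.133,0.7],[10.5,-37.5,0,0,0,-0.133,0.7],[10.5,-37.5,0,0,0,-0.133,0.7],[10.5,-37.5,0,0,0,-0.133,0.7],[10.5,-37.5,0,0,0,-0.133,0.7]]

```text
time: 25.72
eef_pos: [0.4724, -0.4054, 0.1555]
tool_rot: [[-0.981, -0.194, -0.002], [-0.194, 0.981, 0.003], [0.001, 0.003, -1.0]]
ft_force: [0.0, -0.1, 0.2]
width: 0.0739
```

```bash
python3 cases.py wrist w17.png; python3 -c "
from h import *
go(.4720,-.4050,.0115,101.3)"
```

```text
wrist 0.88 [519.  24.] sat 197.0 z 0.01 ctr [ 0.281  -0.2336] size [0.058 0.053] yaw -57.7
wrist 0.62 [277. 193.] sat 9.0 z 0.009 ctr [ 0.4719 -0.4046] size [0.08  0.059] yaw 11.3
from [ 0.4731 -0.4034  0.156 ] shift [0.12, -0.18, 14.45] rot [0.003, -0.001, 0.001] w 0.07426041788073388 t 25.8167 F [ 0.   0.8 -0.4]
```

View pics/w17.png

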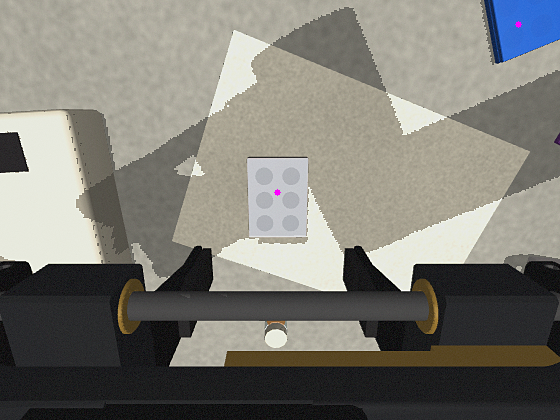

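Request:
step_arm:
  targets:
    - [[0.05,-0.08,4,0,0,0,0.7],[0.05,-0.08,8,0,0,0,0.7],[0.05,-0.08,12,0,0,0,0.7],[0.05,-0.08,14,0,0,0,0.7],[0.05,-0.08,14.4,0,0,0,0.7],[0.05,-0.08,14.4,0,0,0,-1],[0.05,-0.08,14.4,0,0,0,-1],[0.05,-0.08,14.4,0,0,0,-1],[0.05,-0.08,14.4,0,0,0,-1],[0.05,-0.08,14.4,0,0,0,-1],[0.05,-0.08,14.4,0,0,0,-1],[0.05,-0.08,14.4,0,0,0,-1]]
  grip_force: 25

```text
time: 26.82
eef_pos: [0.4742, -0.4072, 0.0151]
tool_rot: [[-0.981, -0.196, 0.003], [-0.196, 0.981, -0.002], [-0.002, -0.003, -1.0]]
ft_force: [1.1, 0.9, 7.1]
width: 0.0573
```

Request:
step_arm:
  targets:
    - [[0,0,-2,0,0,0,-1],[0,0,-5,0,0,0,-1],[0,0,-9,0,0,0,-1],[0,0,-12,0,0,0,-1],[0,0,-12,0,0,0,-1],[0,0,-12,0,0,0,-1]]

```text
time: 27.32
eef_pos: [0.4739, -0.4077, 0.1358]
tool_rot: [[-0.981, -0.196, 0.004], [-0.196, 0.981, -0.005], [-0.003, -0.005, -1.0]]
ft_force: [-0.8, 0.6, 0.1]
width: 0.0571
```

```bash
python3 -c "
from h import *
go(.5535,-.0255,.14,93.7)"
```

```text
from [ 0.4739 -0.4077  0.1358] shift [-15.3, 35.92, -0.56] rot [-0.005, 0.003, 0.133] w 0.05710394841773262 t 27.3167 F [-0.8  0.6  0.1]
```

Request:
step_arm:
  targets:
    - [[-3.8,9,-0.5,0,0,0.03,-1],[-7.6,18,-0.5,0,0,0.06,-1],[-11.5,27,-0.5,0,0,0.1,-1],[-15.2,35.9,-0.5,0,0,0.133,-1],[-15.2,35.9,-0.5,0,0,0.133,-1],[-15.2,35.9,-0.5,0,0,0.133,-1],[-15.2,35.9,-0.5,0,0,0.133,-1],[-15.2,35.9,-0.5,0,0,0.133,-1],[-15.2,35.9,-0.5,0,0,0.133,-1],[-15.2,35.9,-0.5,0,0,0.133,-1],[-15.2,35.9,-0.5,0,0,0.133,-1],[-15.2,35.9,-0.5,0,0,0.133,-1]]

```text
time: 28.32
eef_pos: [0.5506, -0.0234, 0.1367]
tool_rot: [[-0.998, -0.067, -0.003], [-0.067, 0.998, 0.0], [0.003, 0.0, -1.0]]
ft_force: [0.6, -0.2, -0.4]
width: 0.0572
```

```bash
python3 held.py w18.png; python3 pile.py .0355
```

```text
held n 6806 x max(tool) [0.0274 0.0418 0.042 ] y [-0.0306  0.0339] z [0.004  0.0056 0.0122]
held centre offset tool x ~ 0.002
from [ 0.5508 -0.0246  0.1369] shift [-0.22, -0.07, 10.69] rot [0.0, -0.003, 0.0] w 0.0576547112079457 t 28.3667 F [-0.7 -0.4 -0.4]
n 1338 z 0.03449053035550029 rel drawer x range [-0.039  -0.0239] y range [-0.0297  0.0274] => ctr from near edge 0.001 y ctr -0.0012
from [ 0.551  -0.0253  0.1371] shift [-0.19, 0.0, 9.71] rot [0.0, -0.002, -0.001] w 0.05712994000378061 t 28.4167 F [ 0.2 -0.1 -1.3]
```

View pics/w18.png

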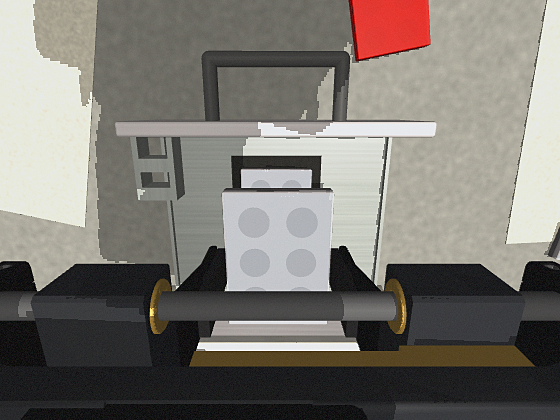

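Request:
step_arm:
  targets:
    - [[-0.35,-0.02,3,0,0,0,-1],[-0.35,-0.02,6,0,0,0,-1],[-0.35,-0.02,7.5,0,0,0,-1],[-0.35,-0.02,8.2,0,0,0,-1],[-0.35,-0.02,8.2,0,0,0,-1],[-0.35,-0.02,8.2,0,0,0,-1],[-0.35,-0.02,8.2,0,0,0,-1]]

```text
time: 29.0
eef_pos: [0.5561, -0.0254, 0.057]
tool_rot: [[-0.998, -0.063, 0.002], [-0.063, 0.998, -0.001], [-0.002, -0.001, -1.0]]
ft_force: [-0.4, -0.5, -0.4]
width: 0.0575
```

Request:
step_arm:
  targets:
    - [[0.1,0,0.3,0,0,0,-1],[0.1,0,0.55,0,0,0,-1],[0.1,0,0.55,0,0,0,-1],[0.1,0,0.55,0,0,0,-1]]

```text
time: 29.33
eef_pos: [0.5547, -0.0248, 0.0511]
tool_rot: [[-0.998, -0.065, 0.001], [-0.065, 0.998, -0.001], [-0.001, -0.001, -1.0]]
ft_force: [0.8, -0.9, 2.3]
width: 0.0569
```

Touching (2.3 N). Release.

Request:
step_arm:
  targets:
    - [[0,0,-0.02,0,0,0,0.7],[0,0,-0.02,0,0,0,0.7],[0,0,-0.02,0,0,0,0.7],[0,0,-0.02,0,0,0,0.7],[0,0,-3,0,0,0,0.7],[0,0,-7,0,0,0,0.7],[0,0,-10,0,0,0,0.7],[0,0,-12,0,0,0,0.7],[0,0,-12,0,0,0,0.7],[0,0,-12,0,0,0,0.7],[0,0,-12,0,0,0,0.7]]

```text
time: 30.25
eef_pos: [0.5534, -0.0243, 0.1698]
tool_rot: [[-0.998, -0.064, -0.002], [-0.064, 0.998, 0.0], [0.002, 0.001, -1.0]]
ft_force: [-0.4, -0.3, -0.2]
width: 0.0739
```

```bash
python3 cases.py wrist w19.png; python3 cases.py top t3.png; python3 -c "
from h import *
go(.5491,.2764,.16,86.3)"
```

```text
wrist 0.95 [277. 202.] sat 9.0 z 0.045 ctr [ 0.5517 -0.0257] size [0.08  0.058] yaw 3.7
wrist 0.85 [547. 217.] sat 11.0 z 0.008 ctr [0.5513 0.2482] size [0.088 0.035] yaw 18.2
wrist 0.75 [376.  27.] sat 199.0 z 0.009 ctr [0.3938 0.0525] size [0.06 0.05] yaw -75.3
top 0.87 [130. 227.] sat 9.0 z 0.009 ctr [0.4636 0.3899] size [0.082 0.064] yaw 26.7
top 0.78 [302. 208.] sat 12.0 z 0.046 ctr [ 0.5242 -0.0295] size [0.053 0.022] yaw -88.5
top 0.77 [382. 311.] sat 179.0 z 0.01 ctr [ 0.2698 -0.223 ] size [0.083 0.061] yaw -55.1
top 0.7 [179. 196.] sat 9.0 z 0.01 ctr [0.5498 0.2762] size [0.081 0.062] yaw -5.6
top 0.62 [339. 279.] sat 147.0 z 0.01 ctr [ 0.3471 -0.1175] size [0.076 0.058] yaw 78.5
from [ 0.5533 -0.0244  0.1691] shift [-1.51, 30.04, 0.93] rot [0.001, -0.003, 0.129] w 0.07400491593170484 t 30.45 F [ 1.2  0.1 -0. ]
```

View pics/w19.png

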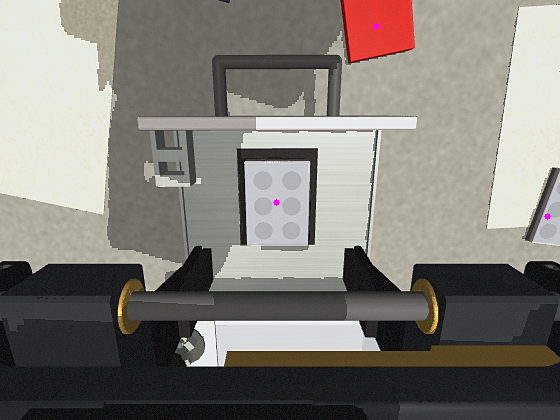

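View pics/t3.png

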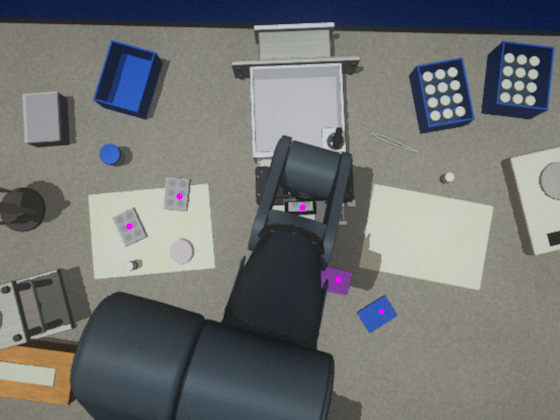

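Request:
step_arm:
  targets:
    - [[-0.4,7.5,0,0,0,0.03,0.7],[-0.8,15,0,0,0,0.06,0.7],[-1.2,22.5,0.5,0,0,0.1,0.7],[-1.5,30,1,0,0,0.129,0.7],[-1.5,30,1,0,0,0.129,0.7],[-1.5,30,1,0,0,0.129,0.7],[-1.5,30,1,0,0,0.129,0.7],[-1.5,30,1,0,0,0.129,0.7],[-1.5,30,1,0,0,0.129,0.7],[-1.5,30,1,0,0,0.129,0.7],[-1.5,30,1,0,0,0.129,0.7]]

```text
time: 31.37
eef_pos: [0.5498, 0.2742, 0.1599]
tool_rot: [[-0.998, 0.066, -0.001], [0.066, 0.998, -0.001], [0.001, -0.001, -1.0]]
ft_force: [-0.1, -1.3, 0.7]
width: 0.0741
```

```bash
python3 cases.py wrist w20.png; python3 -c "
from h import *
go(.5491,.2764,.0105,86.3)"
```

```text
wrist 0.86 [  9. 234.] sat 12.0 z 0.018 ctr [0.5653 0.0029] size [0.06  0.012] yaw 3.2
wrist 0.82 [401.  94.] sat 9.0 z 0.01 ctr [0.465  0.3912] size [0.081 0.06 ] yaw 27.4
wrist 0.77 [284. 194.] sat 9.0 z 0.01 ctr [0.5491 0.279 ] size [0.08  0.058] yaw -3.4
wrist 0.75 [  5. 251.] sat 12.0 z 0.028 ctr [0.576  0.0071] size [0.032 0.011] yaw -18.1
wrist 0.58 [23. 40.] sat 235.0 z 0.009 ctr [0.393  0.0578] size [0.06  0.055] yaw -75.9
from [0.5502 0.2738 0.1604] shift [0.11, 0.27, 14.99] rot [-0.001, -0.001, -0.003] w 0.07395911233149086 t 31.4667 F [-1.   0.5 -0.7]
```

View pics/w20.png

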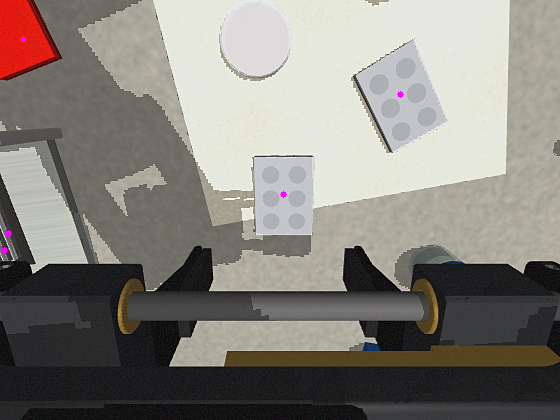

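Request:
step_arm:
  targets:
    - [[0.1,0.37,4,0,0,0,0.7],[0.1,0.37,8,0,0,0,0.7],[0.1,0.37,12,0,0,0,0.7],[0.1,0.37,14.3,0,0,0,0.7],[0.1,0.37,14.8,0,0,0,0.7],[0.1,0.37,14.9,0,0,0,0.7],[0.1,0.37,14.9,0,0,0,0.7]]

```text
time: 32.05
eef_pos: [0.5503, 0.2787, 0.0123]
tool_rot: [[-0.998, 0.066, 0.001], [0.066, 0.998, 0.0], [-0.001, 0.0, -1.0]]
ft_force: [0.1, 0.5, 0.6]
width: 0.0741
```

Request:
step_arm:
  targets:
    - [[0,0,0,0,0,0,-1],[0,0,0,0,0,0,-1],[0,0,0,0,0,0,-1],[0,0,0,0,0,0,-1],[0,0,0,0,0,0,-1],[0,0,0,0,0,0,-1],[0,0,-2,0,0,0,-1],[0,0,-5,0,0,0,-1],[0,0,-9,0,0,0,-1],[0,0,-13,0,0,0,-1],[0,0,-13,0,0,0,-1],[0,0,-13,0,0,0,-1]]
  grip_force: 25

```text
time: 33.05
eef_pos: [0.5509, 0.2803, 0.1446]
tool_rot: [[-0.998, 0.064, 0.006], [0.064, 0.998, 0.002], [-0.006, 0.002, -1.0]]
ft_force: [-0.8, 0.3, -1.9]
width: 0.0574
```

```bash
python3 -c "
from h import *
go(.5547,-.0252,.15,93.7)"
```

```text
from [0.5509 0.2803 0.1446] shift [-2.35, -30.46, -0.6] rot [0.002, 0.006, -0.129] w 0.057353339753602295 t 33.05 F [-0.8  0.3 -1.9]
```

Request:
step_arm:
  targets:
    - [[-0.6,-7.5,-0.4,0,0,-0.03,-1],[-1.2,-15,-0.4,0,0,-0.06,-1],[-1.8,-22.5,-0.4,0,0,-0.1,-1],[-2.3,-30.4,-0.4,0,0,-0.129,-1],[-2.3,-30.4,-0.4,0,0,-0.129,-1],[-2.3,-30.4,-0.4,0,0,-0.129,-1],[-2.3,-30.4,-0.4,0,0,-0.129,-1],[-2.3,-30.4,-0.4,0,0,-0.129,-1],[-2.3,-30.4,-0.4,0,0,-0.129,-1],[-2.3,-30.4,-0.4,0,0,-0.129,-1],[-2.3,-30.4,-0.4,0,0,-0.129,-1],[-2.3,-30.4,-0.4,0,0,-0.129,-1]]

```text
time: 34.05
eef_pos: [0.5517, -0.0235, 0.1449]
tool_rot: [[-0.998, -0.066, -0.002], [-0.066, 0.998, 0.001], [0.002, 0.001, -1.0]]
ft_force: [-0.6, 0.9, -0.7]
width: 0.0576
```

```bash
python3 held.py w21.png; python3 pile.py .0465
```

```text
held n 6748 x max(tool) [0.0269 0.0408 0.041 ] y [-0.0299  0.0342] z [0.0018 0.0033 0.01  ]
held centre offset tool x ~ 0.001
from [ 0.552  -0.0235  0.1451] shift [-0.08, -0.18, 11.51] rot [0.001, -0.001, 0.002] w 0.05751968680421213 t 34.1 F [-0.3  0.5 -1.3]
n 1700 z 0.04549410428517836 rel drawer x range [-0.0395 -0.0206] y range [-0.0292  0.0279] => ctr from near edge 0.0005 y ctr -0.0006
from [ 0.5521 -0.0236  0.1453] shift [-0.05, -0.17, 10.53] rot [0.0, -0.001, 0.002] w 0.05745851231499416 t 34.15 F [ 0.1  0.8 -0.5]
```

View pics/w21.png

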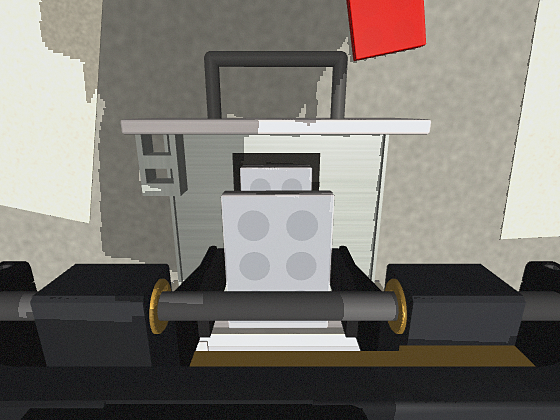

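Request:
step_arm:
  targets:
    - [[-0.15,-0.15,3,0,0,0,-1],[-0.15,-0.15,6,0,0,0,-1],[-0.15,-0.15,7.5,0,0,0,-1],[-0.15,-0.15,8.1,0,0,0,-1],[-0.15,-0.15,8.1,0,0,0,-1],[-0.15,-0.15,8.1,0,0,0,-1],[-0.15,-0.15,8.1,0,0,0,-1]]

```text
time: 34.73
eef_pos: [0.5551, -0.0266, 0.0657]
tool_rot: [[-0.998, -0.065, 0.002], [-0.065, 0.998, -0.001], [-0.002, -0.001, -1.0]]
ft_force: [-0.5, -0.1, -0.5]
width: 0.0577
```

Request:
step_arm:
  targets:
    - [[0.1,0.1,0.3,0,0,0,-1],[0.1,0.1,0.6,0,0,0,-1],[0.1,0.1,0.65,0,0,0,-1],[0.1,0.1,0.65,0,0,0,-1]]

```text
time: 35.07
eef_pos: [0.5539, -0.0258, 0.0597]
tool_rot: [[-0.998, -0.064, 0.003], [-0.064, 0.998, -0.0], [-0.003, -0.0, -1.0]]
ft_force: [-0.6, -0.1, 6.9]
width: 0.0577
```

Request:
step_arm:
  targets:
    - [[0,0,-0.05,0,0,0,0.7],[0,0,-0.05,0,0,0,0.7],[0,0,-0.05,0,0,0,0.7],[0,0,-0.05,0,0,0,0.7],[0,0,-3,0,0,0,0.7],[0,0,-7,0,0,0,0.7],[0,0,-10,0,0,0,0.7],[0,0,-12,0,0,0,0.7],[0,0,-12,0,0,0,0.7],[0,0,-12,0,0,0,0.7],[0,0,-12,0,0,0,0.7]]

```text
time: 35.98
eef_pos: [0.5521, -0.0256, 0.1772]
tool_rot: [[-0.998, -0.064, -0.002], [-0.064, 0.998, 0.0], [0.002, 0.001, -1.0]]
ft_force: [-0.0, 0.0, -0.4]
width: 0.0741
```

```bash
python3 cases.py wrist w22.png;  python3 -c "
from h import *
go(.4645,.3905,.16,117.2)"
```

```text
wrist 0.77 [276. 202.] sat 9.0 z 0.056 ctr [ 0.5519 -0.0269] size [0.082 0.06 ] yaw 3.7
wrist 0.66 [376.  28.] sat 198.0 z 0.009 ctr [0.3933 0.0523] size [0.062 0.053] yaw -78.7
from [ 0.5518 -0.0256  0.1764] shift [6.04, 42.08, 1.71] rot [0.002, -0.003, -0.411] w 0.07395133052113939 t 36.0833 F [-0.1  0.5  0.4]
```

View pics/w22.png

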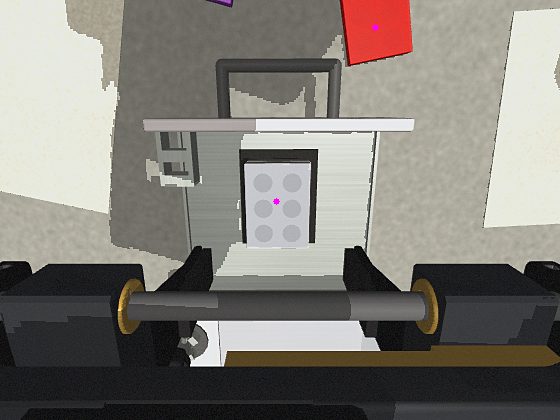

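Request:
step_arm:
  targets:
    - [[1.5,10,0,0,0,-0.1,0.7],[3,20,0,0,0,-0.2,0.7],[4.5,30,0.8,0,0,-0.3,0.7],[6,42,1.7,0,0,-0.411,0.7],[6,42,1.7,0,0,-0.411,0.7],[6,42,1.7,0,0,-0.411,0.7],[6,42,1.7,0,0,-0.411,0.7],[6,42,1.7,0,0,-0.411,0.7],[6,42,1.7,0,0,-0.411,0.7],[6,42,1.7,0,0,-0.411,0.7],[6,42,1.7,0,0,-0.411,0.7],[6,42,1.7,0,0,-0.411,0.7]]

```text
time: 37.08
eef_pos: [0.4643, 0.3918, 0.1591]
tool_rot: [[-0.887, -0.462, -0.002], [-0.462, 0.887, -0.001], [0.003, 0.0, -1.0]]
ft_force: [0.2, -0.7, -0.5]
width: 0.0736
```

```bash
python3 cases.py wrist w23.png; python3 -c "
from h import *
go(.4645,.3905,.0105,117.2)"
```

```text
wrist 0.84 [278. 194.] sat 9.0 z 0.01 ctr [0.4638 0.3906] size [0.081 0.059] yaw 26.0
from [0.4654 0.3886 0.1597] shift [-0.05, 0.23, 14.92] rot [-0.001, -0.003, 0.001] w 0.07366095035134639 t 37.1833 F [-0.2 -0.2  1. ]
```

View pics/w23.png

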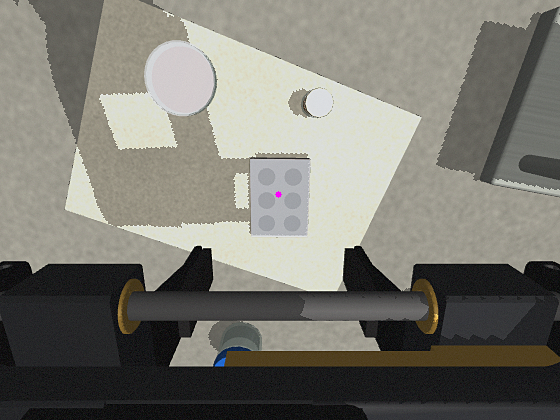

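Request:
step_arm:
  targets:
    - [[0,0.1,4,0,0,0,0.7],[0,0.1,8,0,0,0,0.7],[0,0.1,12,0,0,0,0.7],[0,0.1,14.3,0,0,0,0.7],[0,0.1,14.8,0,0,0,0.7],[0,0.1,14.9,0,0,0,0.7],[0,0.1,14.9,0,0,0,0.7]]

```text
time: 37.77
eef_pos: [0.467, 0.3895, 0.0127]
tool_rot: [[-0.89, -0.456, 0.001], [-0.456, 0.89, 0.001], [-0.001, -0.0, -1.0]]
ft_force: [-0.2, 0.0, 0.1]
width: 0.074
```

Request:
step_arm:
  targets:
    - [[0,0,0,0,0,0,-1],[0,0,0,0,0,0,-1],[0,0,0,0,0,0,-1],[0,0,0,0,0,0,-1],[0,0,0,0,0,0,-1],[0,0,0,0,0,0,-1],[0,0,-2,0,0,0,-1],[0,0,-5,0,0,0,-1],[0,0,-9,0,0,0,-1],[0,0,-14,0,0,0,-1],[0,0,-14,0,0,0,-1],[0,0,-14,0,0,0,-1]]
  grip_force: 25

```text
time: 38.77
eef_pos: [0.4679, 0.3919, 0.1563]
tool_rot: [[-0.889, -0.458, 0.008], [-0.458, 0.889, 0.004], [-0.009, 0.0, -1.0]]
ft_force: [0.8, -0.5, -0.7]
width: 0.0575
```

```bash
python3 -c "
from h import *
go(.5542,-.0252,.15,93.7)"
```

```text
from [0.4679 0.3919 0.1563] shift [11.43, -41.03, 0.51] rot [0.002, 0.009, 0.411] w 0.057484017256525695 t 38.7667 F [ 0.8 -0.5 -0.7]
```

Request:
step_arm:
  targets:
    - [[2.8,-10,0.3,0,0,0.1,-1],[5.6,-20,0.3,0,0,0.2,-1],[8.5,-30,0.3,0,0,0.3,-1],[11.4,-41,0.3,0,0,0.411,-1],[11.4,-41,0.3,0,0,0.411,-1],[11.4,-41,0.3,0,0,0.411,-1],[11.4,-41,0.3,0,0,0.411,-1],[11.4,-41,0.3,0,0,0.411,-1],[11.4,-41,0.3,0,0,0.411,-1],[11.4,-41,0.3,0,0,0.411,-1],[11.4,-41,0.3,0,0,0.411,-1],[11.4,-41,0.3,0,0,0.411,-1]]

```text
time: 39.77
eef_pos: [0.5518, -0.0294, 0.1473]
tool_rot: [[-0.998, -0.059, -0.002], [-0.059, 0.998, 0.0], [0.002, 0.0, -1.0]]
ft_force: [-0.3, 1.6, -1.4]
width: 0.058
```

```bash
python3 held.py w24.png; python3 pile.py .0575
```

```text
held n 7071 x max(tool) [0.0272 0.0421 0.0424] y [-0.0342  0.0332] z [-0.0044  0.0042  0.0102]
held centre offset tool x ~ 0.0024
from [ 0.5508 -0.0272  0.1474] shift [-0.24, 0.16, 11.74] rot [0.002, -0.003, -0.004] w 0.05728726664014356 t 39.8167 F [-0.3 -0.5 -0.4]
n 1403 z 0.05652046883135067 rel drawer x range [-0.0402 -0.0257] y range [-0.0287  0.0283] => ctr from near edge -0.0002 y ctr -0.0002
from [ 0.5503 -0.0257  0.1475] shift [-0.28, 0.02, 10.75] rot [0.002, -0.004, -0.002] w 0.057145467216673164 t 39.8667 F [-0.1  0.6 -1.1]
```

View pics/w24.png

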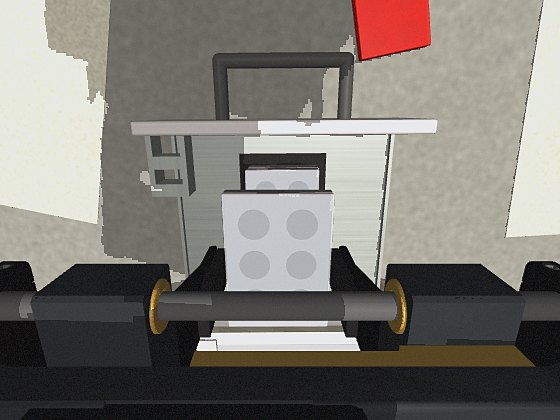

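Request:
step_arm:
  targets:
    - [[-0.3,0,3,0,0,0,-1],[-0.3,0,5.5,0,0,0,-1],[-0.3,0,6.8,0,0,0,-1],[-0.3,0,7.2,0,0,0,-1],[-0.3,0,7.2,0,0,0,-1],[-0.3,0,7.2,0,0,0,-1],[-0.3,0,7.2,0,0,0,-1]]

```text
time: 40.45
eef_pos: [0.5555, -0.0254, 0.078]
tool_rot: [[-0.998, -0.065, 0.002], [-0.065, 0.998, -0.0], [-0.002, -0.0, -1.0]]
ft_force: [0.7, -0.5, -0.5]
width: 0.0576
```

Request:
step_arm:
  targets:
    - [[0.05,0,0.3,0,0,0,-1],[0.05,0,0.6,0,0,0,-1],[0.05,0,0.75,0,0,0,-1],[0.05,0,0.75,0,0,0,-1],[0.05,0,0.75,0,0,0,-1]]

```text
time: 40.87
eef_pos: [0.5559, -0.0262, 0.0716]
tool_rot: [[-0.998, -0.064, 0.004], [-0.064, 0.998, -0.0], [-0.004, -0.0, -1.0]]
ft_force: [0.8, 1.6, 9.7]
width: 0.0574
```

Request:
step_arm:
  targets:
    - [[0.05,0,-0.08,0,0,0,0.7],[0.05,0,-0.08,0,0,0,0.7],[0.05,0,-0.08,0,0,0,0.7],[0.05,0,-0.08,0,0,0,0.7],[0.05,0,-3,0,0,0,0.7],[0.05,0,-7,0,0,0,0.7],[0.05,0,-10,0,0,0,0.7],[0.05,0,-13,0,0,0,0.7],[0.05,0,-13,0,0,0,0.7],[0.05,0,-13,0,0,0,0.7],[0.05,0,-13,0,0,0,0.7],[0.05,0,-13,0,0,0,0.7]]

```text
time: 41.87
eef_pos: [0.5526, -0.026, 0.1979]
tool_rot: [[-0.998, -0.064, -0.004], [-0.064, 0.998, 0.001], [0.004, 0.001, -1.0]]
ft_force: [0.1, 0.3, 0.1]
width: 0.0737
```

```bash
python3 cases.py wrist w25.png; python3 cases.py top t4.png
cat > prof.py <<'E'
from h import *
p=shot('scene','s4.png'); f=cv2.cvtColor(p['frame'],cv2.COLOR_RGB2BGR)
M=np.linalg.inv(T(p)); c=M@[.553,-.026,.04,1]; u=c[0]/c[2]*p['fx']+p['cx'];v=c[1]/c[2]*p['fy']+p['cy']; print(u,v)
u=int(u);v=int(v);cv2.imwrite('pics/s4c.png',cv2.resize(f[max(0,v-60):v+60,max(0,u-80):u+80],None,fx=5,fy=5,interpolation=cv2.INTER_CUBIC))
E
python3 prof.py
```

```text
wrist 0.86 [369.  31.] sat 198.0 z 0.009 ctr [0.3899 0.0513] size [0.061 0.06 ] yaw -76.1
wrist 0.82 [278. 200.] sat 9.0 z 0.067 ctr [ 0.5534 -0.0274] size [0.081 0.058] yaw 3.1
wrist 0.65 [282. 160.] sat 11.0 z 0.055 ctr [ 0.5137 -0.0273] size [0.053 0.004] yaw -86.3
wrist 0.57 [220.   4.] sat 146.5 z 0.009 ctr [ 0.3802 -0.0982] size [0.045 0.01 ] yaw -86.2
wrist 0.55 [184. 352.] sat 22.0 z 0.136 ctr [ 0.6601 -0.0948] size [0.043 0.015] yaw -20.8
top 0.92 [340. 280.] sat 149.0 z 0.01 ctr [ 0.347  -0.1199] size [0.069 0.055] yaw 78.4
top 0.81 [381. 310.] sat 180.0 z 0.01 ctr [ 0.27   -0.2228] size [0.081 0.06 ] yaw -57.6
296.31593322716634 260.4476610255154
```

View pics/w25.png

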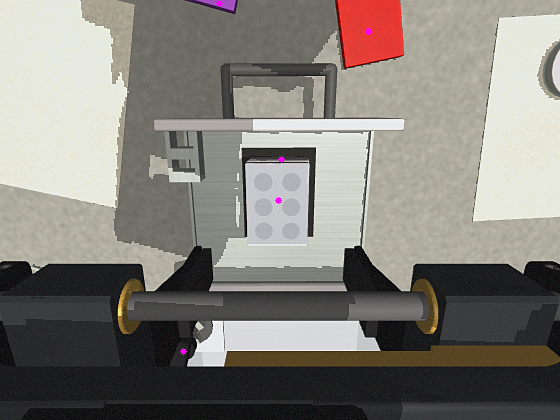

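View pics/s4c.png

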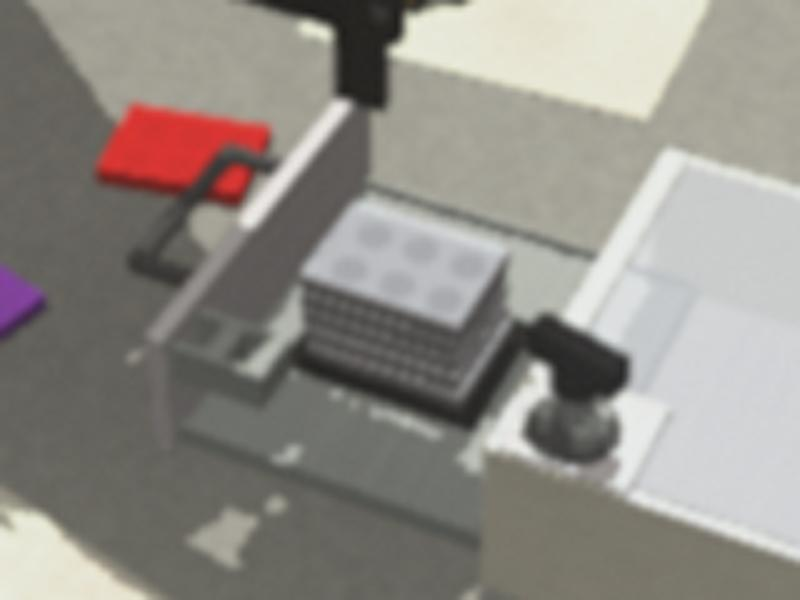

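View pics/t4.png

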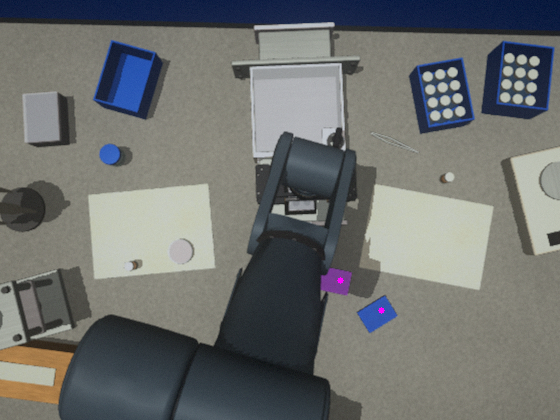

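```bash
python3 -c "
from h import *
go(.4353,-.032,.16,3.7)"
```

```text
from [ 0.5534 -0.0262  0.1985] shift [11.82, 0.17, 3.87] rot [-0.001, -0.002, 1.57] w 0.07406929991610042 t 42.1167 F [-0.5 -0.  -0.6]
```

Request:
step_arm:
  targets:
    - [[3,0,0,0,0,0.12,-0.4],[6,0,0,0,0,0.24,-0.4],[9,0.1,0,0,0,0.36,-0.4],[11.8,0.2,0,0,0,0.48,-0.4],[11.8,0.2,0,0,0,0.6,-0.4],[11.8,0.2,0,0,0,0.72,-0.4],[11.8,0.2,1,0,0,0.84,-0.4],[11.8,0.2,2,0,0,0.96,-0.4],[11.8,0.2,3,0,0,1.08,-0.4],[11.8,0.2,3.8,0,0,1.2,-0.4],[11.8,0.2,3.8,0,0,1.32,-0.4],[11.8,0.2,3.8,0,0,1.44,-0.4]]

```text
time: 43.12
eef_pos: [0.4356, -0.0317, 0.1607]
tool_rot: [[-0.188, 0.982, -0.002], [0.982, 0.188, 0.001], [0.001, -0.002, -1.0]]
ft_force: [0.4, -0.0, 0.1]
width: 0.0264
```

Request:
step_arm:
  targets:
    - [[0,0,0,0,0,0.12,-0.4],[0,0,0,0,0,0.13,-0.4],[0,0,0,0,0,0.13,-0.4],[0,0,0,0,0,0.13,-0.4],[0,0,0,0,0,0.13,-0.4]]

```text
time: 43.53
eef_pos: [0.4361, -0.0318, 0.1615]
tool_rot: [[-0.067, 0.998, -0.0], [0.998, 0.067, 0.0], [0.0, -0.0, -1.0]]
ft_force: [0.2, -0.9, -0.1]
width: 0.026
```

```bash
cat > m7.py <<'E'
from h import *
p=shot('wrist','w26.png'); M=T(p); C=cloud(p,M); Z=C[...,2]
q=C[(Z>.05)&(Z<.066)]; q=q[(q[:,0]>.41)&(q[:,0]<.455)&(abs(q[:,1]+.032)<.06)]
print(len(q),np.round(np.median(q,0),4),np.round(q.min(0),3),np.round(q.max(0),3))
go(.4353,-.032,.046,3.7)
E
python3 m7.py
```

```text
1671 [ 0.4379 -0.0224  0.0586] [ 0.429 -0.082  0.052] [0.455 0.018 0.062]
from [ 0.436  -0.0318  0.1615] shift [-0.01, -0.08, 11.55] rot [0.0, 0.0, 0.002] w 0.026425155804004227 t 43.5833 F [ 0.4 -0.5  0.3]
```

View pics/w26.png

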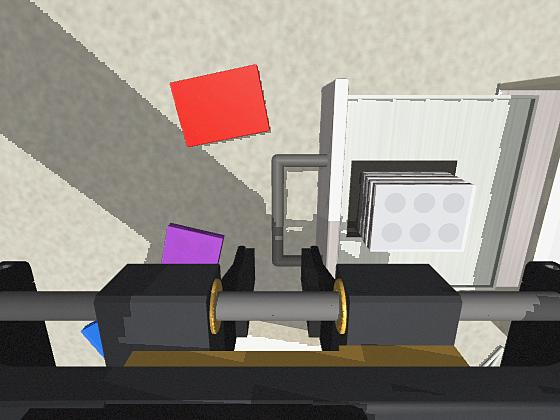

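Request:
step_arm:
  targets:
    - [[0,0,4,0,0,0,-0.4],[0,0,8,0,0,0,-0.4],[0,0,11,0,0,0,-0.4],[0,0,11.6,0,0,0,-0.4],[0,0,11.6,0,0,0,-0.4]]

```text
time: 44.0
eef_pos: [0.4348, -0.0315, 0.044]
tool_rot: [[-0.065, 0.998, -0.005], [0.998, 0.065, 0.002], [0.002, -0.005, -1.0]]
ft_force: [0.1, -0.4, 0.7]
width: 0.026
```

```bash
python3 m7.py
```

```text
4222 [ 0.4379 -0.0141  0.0598] [ 0.412 -0.074  0.05 ] [0.455 0.018 0.066]
from [ 0.4358 -0.0317  0.0454] shift [-0.02, -0.05, -0.06] rot [-0.002, -0.001, 0.001] w 0.02608470339478861 t 44.05 F [ 0.4 -0.1  0.3]
```

View pics/w26.png

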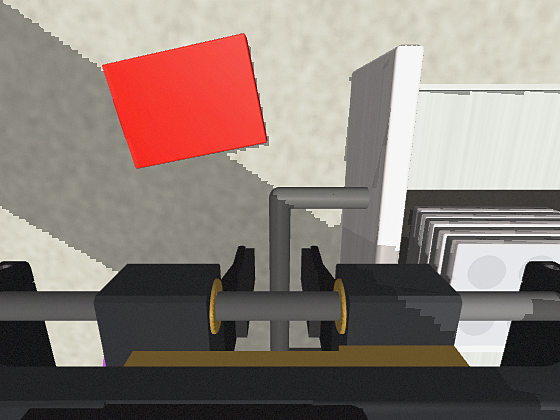

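Request:
step_arm:
  targets:
    - [[0,0,0,0,0,0,-1],[0,0,0,0,0,0,-1],[0,0,0,0,0,0,-1],[0,0,0,0,0,0,-1],[0,0.3,0,0,0,0,-1],[0,0.8,0,0,0,0,-1],[0,1.5,0,0,0,0,-1],[0,2.3,0,0,0,0,-1],[0,3.2,0,0,0,0,-1],[0,4.1,0,0,0,0,-1],[0,5,0,0,0,0,-1],[0,5.9,0,0,0,0,-1]]
  grip_force: 30

```text
time: 45.05
eef_pos: [0.4951, -0.0281, 0.0469]
tool_rot: [[-0.065, 0.998, 0.001], [0.998, 0.065, -0.001], [-0.001, 0.0, -1.0]]
ft_force: [-2.7, -1.0, 6.3]
width: 0.0088
```

Request:
step_arm:
  targets:
    - [[0,0.9,0,0,0,0,-1],[0,1.8,0,0,0,0,-1],[0,2.7,0,0,0,0,-1],[0,3.6,0,0,0,0,-1],[0,4.5,0,0,0,0,-1],[0,5.4,0,0,0,0,-1],[0,6.3,0,0,0,0,-1],[0,7,0,0,0,0,-1],[0,7.6,0,0,0,0,-1],[0,8.1,0,0,0,0,-1],[0,8.4,0,0,0,0,-1],[0,8.6,0,0,0,0,-1]]

```text
time: 46.05
eef_pos: [0.5815, -0.0224, 0.047]
tool_rot: [[-0.065, 0.998, 0.002], [0.998, 0.065, -0.0], [-0.001, 0.002, -1.0]]
ft_force: [-0.8, -0.1, 6.8]
width: 0.0089
```

```bash
python3 -c "
from h import *
go(.590,-.022,.046,3.7); shot('wrist','w27.png')"
```

```text
from [ 0.5815 -0.0224  0.047 ] shift [-0.02, 0.85, 0.1] rot [0.002, 0.001, 0.001] w 0.008937226772806605 t 46.05 F [-0.8 -0.1  6.8]
```

View pics/w27.png

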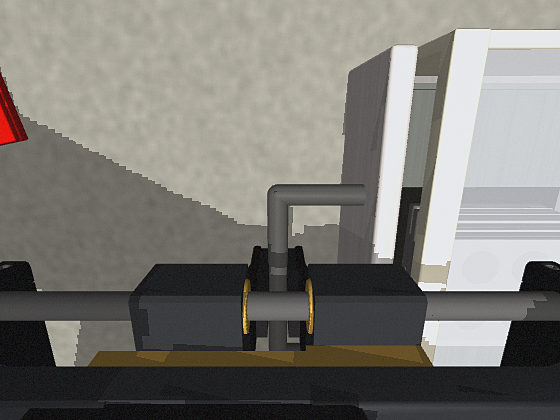

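Request:
step_arm:
  targets:
    - [[0,0.2,0,0,0,0,-1],[0,0.4,0,0,0,0,-1],[0,0.6,0,0,0,0,-1],[0,0.7,0,0,0,0,-1],[0,0.8,0,0,0,0,-1],[0,0.9,0,0,0,0,-1],[0,1,0,0,0,0,-1],[0,1,0,0,0,0,-1]]

```text
time: 46.77
eef_pos: [0.5888, -0.0219, 0.0469]
tool_rot: [[-0.066, 0.998, -0.004], [0.998, 0.066, -0.0], [-0.0, -0.004, -1.0]]
ft_force: [-4.8, -2.5, 8.4]
width: 0.009
```

Request:
step_arm:
  targets:
    - [[0,0.15,0,0,0,0,-1],[0,0.3,0,0,0,0,-1],[0,0.4,0,0,0,0,-1],[0,0.4,0,0,0,0,-1],[0,0.4,0,0,0,0,-1]]

```text
time: 47.18
eef_pos: [0.5888, -0.0218, 0.0469]
tool_rot: [[-0.067, 0.998, -0.012], [0.998, 0.067, -0.0], [0.001, -0.012, -1.0]]
ft_force: [-11.1, -4.5, 14.6]
width: 0.009
```

```bash
python3 -c "
from h import *
go(.590,-.022,.046,3.7); shot('wrist','w28.png')"
```

```text
from [ 0.5888 -0.0218  0.0469] shift [-0.03, 0.12, 0.09] rot [-0.012, -0.0, 0.002] w 0.00896216481497763 t 47.1833 F [-11.1  -4.5  14.6]
```

View pics/w28.png

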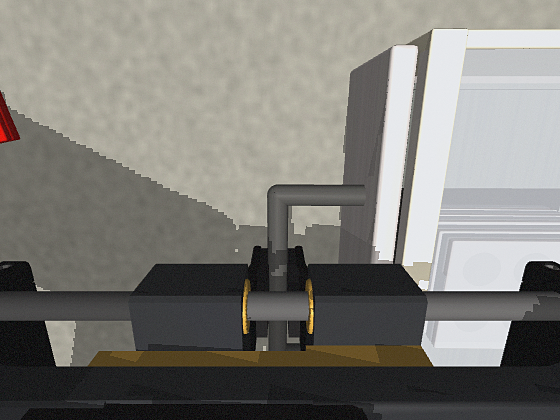

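Request:
step_arm:
  targets:
    - [[0,-0.3,0,0,0,0,-1],[0,-0.4,0,0,0,0,-0.5],[0,-0.4,0,0,0,0,-0.5],[0,-0.4,0,0,0,0,-0.5],[0,-0.4,0,0,0,0,-0.5],[0,-0.4,-4,0,0,0,-0.5],[0,-0.4,-8,0,0,0,-0.5],[0,-0.4,-12,0,0,0,-0.5],[0,-0.4,-16,0,0,0,0],[0,-0.4,-17,0,0,0,0],[0,-0.4,-17,0,0,0,0]]

```text
time: 48.15
eef_pos: [0.5936, -0.0221, 0.2197]
tool_rot: [[-0.065, 0.998, 0.009], [0.998, 0.065, -0.002], [-0.003, 0.009, -1.0]]
ft_force: [0.1, 0.2, -0.8]
width: 0.0345
```

```bash
python3 knob.py w29.png; python3 -c "
from h import *
go(.6742,-.1025,.21,79)"; python3 prof.py
```

```text
from [ 0.5916 -0.0218  0.2168] shift [-8.59, 7.71, 0.72] rot [0.002, 0.003, -1.314] w 0.0378946262031444 t 48.2 F [-0.2  0.2 -0.6]
296.31593322716634 260.4476610255154Traceback (most recent call last):
  File "knob.py", line 5, in <module>
    top=np.median(q[q[:,2]>np.percentile(q[:,2],70)][:,2]); t=q[q[:,2]>top-.004]
                           ~~~~~~~~~~~~~^^^^^^^^^^^
    return _quantile_unchecked(
        a, q, axis, out, overwrite_input, method, keepdims, weights)
    return _ureduce(a,
                    func=_quantile_ureduce_func,
    ...<5 lines>...
                    overwrite_input=overwrite_input,
                    method=method)
    r = func(a, **kwargs)
    result = _quantile(arr,
                       quantiles=q,
    ...<2 lines>...
                       out=out,
                       weights=wgt)
    slices_having_nans = np.isnan(arr[-1, ...])
                                  ~~~^^^^^^^^^
IndexError: index -1 is out of bounds for axis 0 with size 0
```

View pics/w29.png

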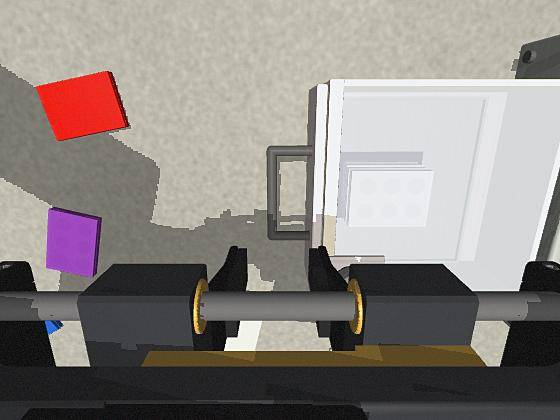

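View pics/s4.png

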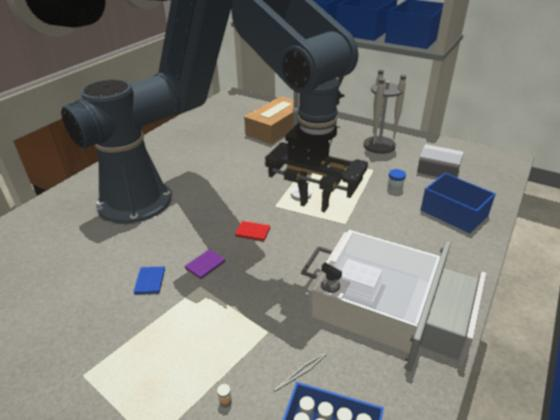

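Request:
step_arm:
  targets:
    - [[-2,2,0,0,0,-0.12,0],[-4,4,0,0,0,-0.24,0],[-6,6,0,0,0,-0.36,0],[-8.6,7.6,0,0,0,-0.48,0],[-8.6,7.6,0,0,0,-0.6,0],[-8.6,7.6,0,0,0,-0.72,0],[-8.6,7.6,0,0,0,-0.84,0],[-8.6,7.6,0,0,0,-0.96,0],[-8.6,7.6,0,0,0,-1.08,0],[-8.6,7.6,0,0,0,-1.2,0],[-8.6,7.6,0,0,0,-1.314,0],[-8.6,7.6,0,0,0,-1.314,0]]

```text
time: 49.25
eef_pos: [0.6704, -0.1022, 0.2116]
tool_rot: [[-0.982, 0.189, -0.006], [0.189, 0.982, 0.002], [0.007, 0.001, -1.0]]
ft_force: [1.4, 0.2, -0.0]
width: 0.0435
```

```bash
python3 knob.py w29.png; python3 -c "
from h import *
go(.6742,-.1025,.122,79)"
```

```text
1145 top 0.13819976062672865 ((0.6747889518737793, -0.10285873711109161), (0.01333689782768488, 0.04352458566427231), 79.15956115722656)
from [ 0.6706 -0.1022  0.2121] shift [-0.41, 0.03, 9.01] rot [0.001, -0.006, -0.002] w 0.04337311385915704 t 49.3 F [-0.9 -0.1 -0.2]
```

Request:
step_arm:
  targets:
    - [[-0.25,0,3,0,0,0,0],[-0.25,0,6,0,0,0,0],[-0.25,0,6,0,0,0,0],[-0.25,0,6,0,0,0,0],[-0.25,0,6,0,0,0,0],[-0.25,0,6,0,0,0,0]]

```text
time: 49.8
eef_pos: [0.6758, -0.1035, 0.1572]
tool_rot: [[-0.982, 0.191, 0.003], [0.191, 0.982, -0.001], [-0.003, -0.0, -1.0]]
ft_force: [-0.2, -0.4, -0.1]
width: 0.0435
```

```bash
python3 -c "
from h import *
go(.6745,-.1027,.121,79)"
```

```text
from [ 0.6758 -0.1035  0.1572] shift [0.15, 0.05, 3.62] rot [-0.0, 0.003, -0.001] w 0.0435306261097606 t 49.8 F [-0.2 -0.4 -0.1]
```

Request:
step_arm:
  targets:
    - [[0.08,0.05,1.8,0,0,0,0],[0.08,0.05,3.6,0,0,0,0],[0.08,0.05,3.6,0,0,0,0],[0.08,0.05,3.6,0,0,0,0],[0.08,0.05,3.6,0,0,0,-1],[0.08,0.05,3.6,0,0,0,-1],[0.08,0.05,3.6,0,0,0,-1],[0.08,0.05,3.6,0,0,0,-1],[0.08,0.05,3.6,0,0,0,-1],[0.08,0.05,3.6,0,0,0,-1],[0.08,0.05,3.6,0,0,0,-1]]
  grip_force: 50

```text
time: 50.72
eef_pos: [0.6741, -0.1021, 0.1199]
tool_rot: [[-0.982, 0.191, 0.001], [0.191, 0.982, 0.0], [-0.0, 0.0, -1.0]]
ft_force: [0.5, 1.2, 2.4]
width: 0.0135
```

Request:
step_arm:
  targets:
    - [[0,0,-0.3,0,0,0,-1],[0,0,-0.55,0,0,0,-1],[0,0,-0.55,0,0,0,-1],[0,0,-0.55,0,0,0,-1],[0,0,-0.55,0,0,0,-1]]

```text
time: 51.13
eef_pos: [0.6739, -0.1021, 0.124]
tool_rot: [[-0.982, 0.191, -0.0], [0.191, 0.982, 0.001], [0.0, 0.001, -1.0]]
ft_force: [5.2, 1.5, -10.7]
width: 0.0137
```

Request:
step_arm:
  targets:
    - [[0,0,-0.05,0,0,0.12,-1],[0,0,-0.05,0,0,0.24,-1],[0,0,-0.05,0,0,0.36,-1],[0,0,-0.05,0,0,0.48,-1],[0,0,-0.05,0,0,0.6,-1],[0,0,-0.05,0,0,0.72,-1],[0,0,-0.05,0,0,0.84,-1],[0,0,-0.05,0,0,0.96,-1],[0,0,-0.05,0,0,1.08,-1],[0,0,-0.05,0,0,1.2,-1],[0,0,-0.05,0,0,1.32,-1],[0,0,-0.05,0,0,1.32,-1]]

```text
time: 52.13
eef_pos: [0.674, -0.102, 0.1247]
tool_rot: [[-0.055, 0.999, -0.0], [0.999, 0.055, 0.001], [0.001, 0.0, -1.0]]
ft_force: [4.8, 1.8, -11.0]
width: 0.0134
```

Request:
step_arm:
  targets:
    - [[0,0,0.3,0,0,0,-1],[0,0,0.6,0,0,0,-1],[0,0,0.9,0,0,0,-1],[0,0,1.1,0,0,0,-1],[0,0,1.1,0,0,0,-1],[0,0,1.1,0,0,0,-1]]

```text
time: 52.63
eef_pos: [0.6741, -0.1021, 0.1145]
tool_rot: [[-0.059, 0.998, 0.0], [0.998, 0.059, 0.001], [0.001, 0.0, -1.0]]
ft_force: [4.4, 2.1, -6.8]
width: 0.0133
```

Request:
step_arm:
  targets:
    - [[0,0,0.1,0,0,0,-1],[0,0,0.15,0,0,0,-1],[0,0,0.1,0,0,0,0],[0,0,0.1,0,0,0,0],[0,0,0.1,0,0,0,0],[0,0,0.1,0,0,0,0],[0,0,-4,0,0,0,0],[0,0,-8,0,0,0,0],[0,0,-10,0,0,0,0],[0,0,-10,0,0,0,0],[0,0,-10,0,0,0,0],[0,0,-10,0,0,0,0]]

```text
time: 53.63
eef_pos: [0.6728, -0.1025, 0.2138]
tool_rot: [[-0.059, 0.998, -0.002], [0.998, 0.059, 0.0], [0.0, -0.002, -1.0]]
ft_force: [-0.8, 0.0, -0.9]
width: 0.0434
```

```bash
python3 knob.py w30.png; python3 -c "
from h import *
go(.50,-.25,.25,3.7)"
```

```text
1108 top 0.13089951207043232 ((0.674655020236969, -0.10229898244142532), (0.013706729747354984, 0.043230090290308), 3.1909308433532715)
from [ 0.6725 -0.1023  0.2129] shift [-13.72, -18.1, -3.66] rot [-0.003, -0.001, -0.006] w 0.043627565165309315 t 53.6833 F [-0.1  0.6 -0.3]
```

View pics/w30.png

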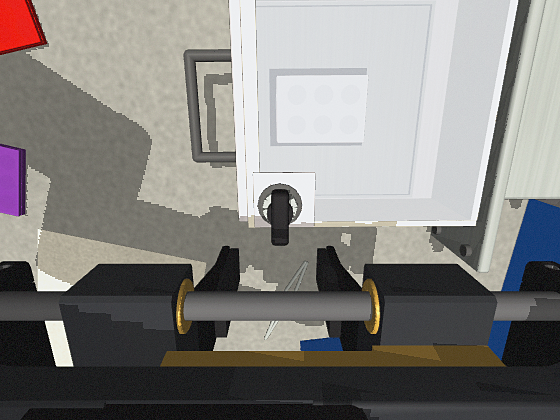

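Request:
step_arm:
  targets:
    - [[-3,-4.5,-2,0,0,0,0],[-7,-9,-3,0,0,0,0],[-10,-13.5,-3,0,0,0,0],[-13.7,-18,-3,0,0,0,0],[-13.7,-18,-3,0,0,0,0],[-13.7,-18,-3,0,0,0,0],[-13.7,-18,-3,0,0,0,0],[-13.7,-18,-3,0,0,0,0],[-13.7,-18,-3,0,0,0,0],[-13.7,-18,-3,0,0,0,0]]

```text
time: 54.52
eef_pos: [0.5029, -0.2489, 0.2438]
tool_rot: [[-0.06, 0.998, -0.001], [0.998, 0.06, 0.001], [0.001, -0.001, -1.0]]
ft_force: [0.7, -1.1, -0.4]
width: 0.0434
```

```bash
cat > fin.py <<'E'
from h import *
p=shot('top'); f=cv2.cvtColor(p['frame'],cv2.COLOR_RGB2BGR)
cv2.imwrite('pics/t5.png',f); cv2.imwrite('pics/t5c.png',cv2.resize(f[15:190,220:370],None,fx=3.4,fy=3.4,interpolation=cv2.INTER_CUBIC))
C=cloud(p); Z=C[...,2]
d=np.load('top0.npz')['d']; C0=cloud(dict(p,depth=d))
for c in (C0,C):
    q=c[(c[...,2]>.05)&(c[...,2]<.066)]; q=q[(q[:,0]>.57)&(q[:,0]<.612)&(abs(q[:,1]+.022)<.035)]; print('handle x',len(q),q[:,0].mean(),np.percentile(q[:,0],5))
    q=c[(c[...,2]>.115)&(c[...,2]<.15)]; q=q[np.hypot(q[:,0]-.6745,q[:,1]+.1028)<.03]; print('knob top',np.percentile(q[:,2],[50,90]))
E
python3 fin.py; python3 prof.py
```

```text
handle x 125 0.5886372838509566 0.5834205183581012
knob top [0.13068445 0.13396163]
handle x 126 0.5886535686069316 0.5834349076403511
knob top [0.13076458 0.13428581]
296.31593322716634 260.4476610255154
```

View pics/t5c.png

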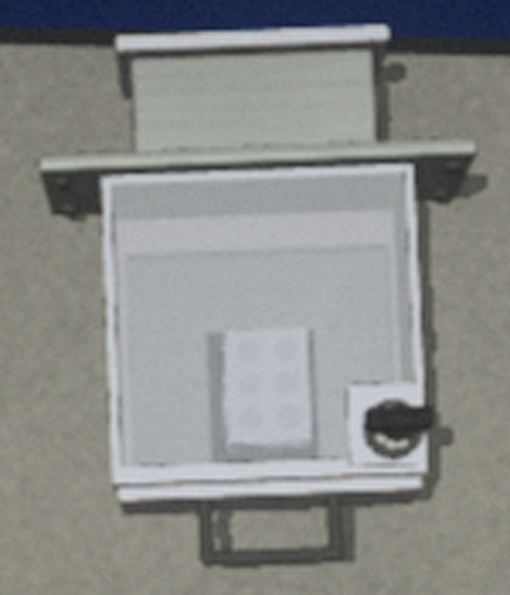

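View pics/s4.png

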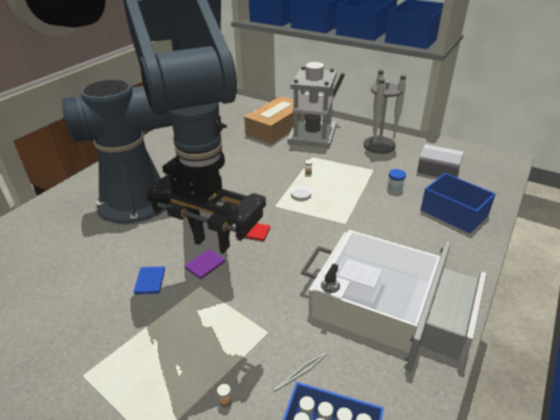

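```bash
python3 -c "
from station import env
print(env.close_job())"
```

```text
the job is handed in; nothing more can be done
None
```

The job is done and handed in at about 55 s of the 210 s. All five grey cases are stacked in the shut drawer, and the knob is back in its locking notch.

**What I did:** I parked the knob and pulled the drawer out about 155 mm. I then stacked the five cases on the mat, pushed the drawer home until it hit its stop, and turned the knob back so the pin dropped. The red, purple and blue look-alikes were left alone.

**Last checks:**
- **Drawer:** the top camera puts the handle within 0.1 mm of where it was when shut at the start.
- **Knob:** its top is at 0.131 m, the same as at the start, and the T-bar is square to the drawer front again.
- **Pile:** measured after each placement, the cases lay within about 3 mm of each other and of the mat's middle, square within 1°. After shutting, I only checked the pile by eye through the roof: it is still one aligned stack, roughly 2 mm off centre.
- **Other items:** the dish, jar and vials look unmoved in the final scene picture; I did not measure them.

**Two slips on the way:**
- **First grasp:** the fingers were lifted before they had closed, so they missed the first case. I measured it again and grasped it.
- **Knob:** it slipped a few millimetres in the grip during the first turn. A look before I opened the drawer showed it sitting in the parked notch.

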